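Slant rack loading

ROBOT

A 6-joint arm with a two-finger parallel gripper is mounted at the origin on a cart in front of the work surface, level with it; the furniture and walls round the work are solid. World frame = base frame: x ahead of the robot, y to its left, z up, the work surface at z = 0. Lengths are in m, angles in rad, forces in N, time in s.
With the tool pointing down it reaches from about 0.35 to 0.975 m from the base axis. Payload 4.9 kg.
Tool frame: the origin (TCP) lies at the very end of the fingers, on their centre line; the grasp point (between the pads) lies 19 mm behind it; z points along the fingers, y is the direction in which the jaws open and shut (so a half turn about z gives the same grasp; the last joint's range is limited). The gripper opens to 85 mm and grips with 20 to 120 N. Pads are 22 mm wide; open, the fingers measure 114 mm over their backs; the gripper's body (76 mm by 85 mm) begins 54 mm behind the grasp point. The pads swing forward as they close: fully open they stand 13 mm farther back than shut.
Start: joints at [1.009, 0.053, 1.613, -0, 1.476, -0.119], TCP at [0.268, 0.565, 0.231] pointing down, gripper open.
Joint ranges: [-3.01, 3.01], [-1.01, 2.22], [0.06, 2.58], [-1.02, 4.17], [0.09, 2.62], [-3.14, 3.14]. Speed limits (rad/s): [2.57, 2.57, 3.14, 3.14, 3.14, 3.14].

INTERFACE

Orientations are given as a rotation vector (axis times angle).
In Python, from station import ctrl gives the robot as it stands.
- The arm moves only by the tool apply_moves, never from a script. Its argument "deltas" is a list of rows, each a list of 5 numbers: the shift along the tool's x, y, z in m, then the turn about the tool's z in rad, then the gripper's target within -1 to 1 (fully open at 1, half-way at 0, shut at -1). A call has exactly 8 rows; each row shifts and turns the pose as measured when the row begins, along the tool's axes as they then stand; what a row does not reach is not made up. A row lasts 1/8 s, in which the tool goes at most 62.5 mm and 10.7 degrees, less where a joint would pass 70% of its speed; a pose out of reach is approached as far as the arm can. A call with a gripper value outside its range is refused whole. The fingers move at their own pace and stop on an object; "grip_force" is the grip in N (left out, the last holds). Time passes only in rows, so rows that do not move let the fingers close, or fill a call up. It gives the time, the measured TCP pose, the force and the opening at its end, in the units of the state.
- ctrl.get_obs(): the state, without advancing time (a new reading comes with each control period).
- ctrl.get_image(name): name is "side" or "top"; returns a dict with "img" (384x512x3 uint8, red, green, blue), "range_z" (384x512 float32, m along the optical axis (not along the pixel's ray), 0 where there is no reading), "mtx" (3x3 intrinsics, pixels), "eye" and "attitude" of the camera in the world. Camera axes: x right, y down, z forward; pixel columns grow to the right and rows downward; lengths in m; the calibration is good to about 2 mm. A picture is of the moment at which its call begins.
- ctrl.finish_job(): hands the job in, once; it reports no verdict.
Trained networks look in a picture, given as the dict that the camera call returned (one of the last four; its "shot" number tells which), for a name from the list of things; names that differ only in an ending like _2 or _b are one class to them, and where a whole thing is asked for, a point or a joint stands for the part that bears it (a point fixed in the world has none). Each returns a list of dicts, best first, with "confidence" (0 to 1); they miss things now and then, are a little off and sometimes report something else, mostly with a low value. They report only what shows in the picture. A call takes as long as a camera call. They do not tell look-alikes from the thing itself.
- ctrl.search_frame(picture, target): "extent" ([left, top, width, height] in pixels, round what is visible of it).
- ctrl.spot_point(picture, target): "uv" ([column, row] in pixels: a listed point, or the origin of a listed thing).
The state is a dict: "t": time; "q": joint angles; "dq": joint speeds; "effort": joint torques, N m; "tool_pos": TCP position; "tool_rot": TCP orientation; "contact_force": force on the tool from outside, world axes, zero at the start; "wrist_torque": the same for the moment, N m; "opening": finger opening in m.
Only numpy, scipy, OpenCV 4.12 (cv2) and the standard library are available. Lean on these libraries where they do the work, as an engineer would, in place of code of your own. Each camera call takes 0.05 s, during which the arm holds its last target.

TASK

Pull the drawer of the small drawer unit fully out to its stop, take out the two glass test tubes and lay each gently on the slant rack, in the lane of its own length (short tube in the lane with the toe stop set farther up the slope), mouth at the raised end and its bottom against or almost against the toe stop. Then push the drawer fully shut. Leave the beaker and the flask standing.

Things in the scene. Friction and masses are not known exactly. Their poses are not given: they have to be found in the camera images.
- drawer_unit_drawer0 (a joint): the drawer unit's only drawer: 0 = fully shut, grows as it is pulled out toward the front of the unit, stop at 0.178 m; slides with about 1 N of friction and stays where it is left.
- drawer_unit_drawer0_handle (a point): middle of the drawer's round steel bar handle: level, parallel to the drawer front and 35 mm before it (bar axis), 52 mm above the worktop, 120 mm long with posts 51 mm either side of the middle, 11 mm thick. It moves with the drawer. The frame's x points into the unit: the drawer slides out along -x.
- drawer_unit: grey drawer unit with a white drawer front, fixed on the worktop; 255 mm deep (x), 260 mm wide (y), 90 mm high; origin at the centre of its underside, front toward -x. Shut, its top covers the drawer. With the drawer fully out both tubes are free from above: the rear tube's axis 66 mm before the edge of the unit's top, the front one's 42 mm behind the drawer's front wall.
- short_tube: the shorter glass test tube, 150 mm long, 25.6 mm thick (rim 30 mm), 34 g, rigid. Origin at the centre of its closed bottom, z along its axis to the mouth, centre of mass about at the middle of its length. At the start it lies in the drawer, mouth to the right (-y), in the front or the rear place.
- long_tube: the longer glass test tube, 185 mm long, 25.6 mm thick (rim 30 mm), 34 g, otherwise as the short one; it lies in the other place of the drawer.
- slant_rack: aluminium slant rack, fixed: base plate 190 x 150 x 8 mm, origin at the centre of its underside. Two cross plates carry two white V saddles (90 degree V, 10 mm wide) per lane. The lanes are 80 mm apart and rise along the rack's +x, mainly to the robot's right, at 30 degrees to the level.
- short_lane: the lane farther from the robot, on the rack's +y side. Origin on the toe stop's face where the axis of a tube lying in the lane meets it, 52 mm above the worktop; x points up the slope along the tube axis, y across, z out of the slope. Saddles at x = 20 and 105 mm; between them nothing within 30 mm below the tube's axis. A tube laid in the V's stays where it is let go.
- long_lane: the lane nearer to the robot, on the rack's -y side, same frame, origin 34 mm above the worktop; saddles at x = 55 mm and x = 140 mm. Its toe stop lies 35 mm farther down the slope, so that the mouths of the two tubes end in line.
- beaker: small empty glass beaker, 58 mm across, 70 mm high, loose, to the left of the rack; origin at the centre of its bottom, z up.
- flask: conical flask, 79 mm across, 132 mm high, loose, behind the rack and the drawer unit's left side; origin at the centre of its bottom, z up.
- drawer_mid (a point): point in the drawer, moving with it, midway between the two tube places, at the height of the tube axes (60 mm above the worktop; drawer floor 22 mm, rim 68 mm). Frame as the unit's. Tubes lie along y at x = -32 mm (front) and +32 mm (rear), each on two white V saddles 10 mm wide at y = +65 mm and y = -40 mm; free space between the saddles.
Mind the look-alikes: they are no part of the job. Of the things that look like the slant_rack, the larger one is meant.

How it is judged:
By the outcome, as a careful person would: the job done as asked, in the order asked, and still so for the second after the job is handed in, with the robot touching nothing.
It also fails if it takes over 72 s, if anything falls off the work surface, if the arm or the gripper's body presses on something with over 40 N, if the wrist force passes 120 N, or if a joint passes its speed limit or range.

## Working session

There is one attempt and no reset: what is moved stays moved. The work goes in short steps, Python scripts to look and compute and a tool call to move; the robot and the scene stay as the last step left them, time stands still between calls to the robot, and variables do not carry over. Pictures are saved under pics/ and viewed, and the job is handed in when it is done.

Besides the shell and the picture viewer there is one more tool, called after ">>>" as name([rows], argument=value, ...), one row to a line, values as JSON. apply_moves: Moves the arm, as the interface text tells. Its arguments: {"type":"object","properties":{"deltas":{"type":"array"},"grip_force":{"type":"number"}},"required":["deltas"]}

```bash
ls; mkdir -p pics; python3 - <<'E'
from station import ctrl
import cv2, numpy as np
o=ctrl.get_obs(); print({k:np.round(v,3) for k,v in o.items()})
for n in ("side","top"):
    p=ctrl.get_image(n); print(n,p.keys(),p["shot"],p["mtx"].tolist(),np.round(p["eye"],4),p["attitude"])
    cv2.imwrite(f"pics/{n}0.png",p["img"][:,:,::-1])
    np.savez(f"{n}0.npz",**{k:p[k] for k in("img","range_z","mtx","eye","attitude")})
    for t in("drawer_unit_drawer0_handle","drawer_unit","slant_rack","short_lane","long_lane","beaker","flask"):
        try: print(t,[(np.round(d["uv"],1).tolist(),round(d["confidence"],2)) for d in ctrl.spot_point(p,t)],[(np.round(d["extent"]).tolist(),round(d["confidence"],2)) for d in ctrl.search_frame(p,t)])
        except Exception as e: print(t,e)
E
```

```text
pics
{'t': np.float64(0.0), 'q': array([ 1.009,  0.053,  1.614,  0.   ,  1.476, -0.119]), 'dq': array([ 0.   , -0.001,  0.002, -0.003,  0.002, -0.001]), 'effort': array([-0.0000e+00, -3.9371e+01, -3.7016e+01, -0.0000e+00,  8.0000e-03,
        0.0000e+00]), 'tool_pos': array([0.267, 0.564, 0.23 ]), 'tool_rot': array([-6.900e-01, -3.064e+00,  3.000e-03]), 'contact_force': array([0.426, 0.012, 0.193]), 'wrist_torque': array([ 0.046, -0.018,  0.009]), 'opening': np.float64(0.085)}
side dict_keys(['img', 'range_z', 'mtx', 'eye', 'attitude', 'shot']) 1 [[432.15109428463796, 0.0, 261.1325375049811], [0.0, 432.15109428463796, 186.53309968566964], [0.0, 0.0, 1.0]] [0.3325 0.8819 1.4296] [-0.5363871   2.91517201 -0.74378628]
drawer_unit_drawer0_handle [([296.0, 105.2], 0.62), ([240.0, 154.5], 0.43)] [([274.0, 78.0, 28.0, 56.0], 0.6), ([238.0, 179.0, 57.0, 54.0], 0.17)]
drawer_unit [([258.5, 104.2], 0.82)] [([217.0, 58.0, 81.0, 78.0], 0.72)]
slant_rack [([266.5, 210.8], 0.92), ([269.0, 314.3], 0.57)] [([237.0, 178.0, 59.0, 54.0], 0.74), ([250.0, 298.0, 41.0, 35.0], 0.7), ([274.0, 80.0, 29.0, 50
[... 669 characters left out ...]
r_unit_drawer0_handle [([363.7, 195.6], 0.7)] [([321.0, 177.0, 85.0, 22.0], 0.56)]
drawer_unit [([361.6, 151.9], 0.8)] [([323.0, 104.0, 86.0, 97.0], 0.79)]
slant_rack [([230.4, 212.1], 0.84), ([118.3, 255.3], 0.67)] [([95.0, 228.0, 43.0, 50.0], 0.69), ([198.0, 179.0, 69.0, 70.0], 0.56)]
short_lane [([231.0, 188.0], 0.6), ([119.8, 242.2], 0.48), ([179.3, 220.4], 0.27)] []
long_lane [([284.1, 162.0], 0.58), ([208.1, 195.3], 0.56), ([102.4, 243.9], 0.52)] [([101.0, 242.0, 7.0, 32.0], 0.58), ([205.0, 192.0, 30.0, 40.0], 0.42)]
beaker [([180.3, 220.1], 0.72)] [([166.0, 209.0, 17.0, 23.0], 0.76)]
flask [([280.9, 159.9], 0.9)] [([272.0, 146.0, 25.0, 22.0], 0.55), ([198.0, 179.0, 69.0, 65.0], 0.22)]
```

View pics/top0.png

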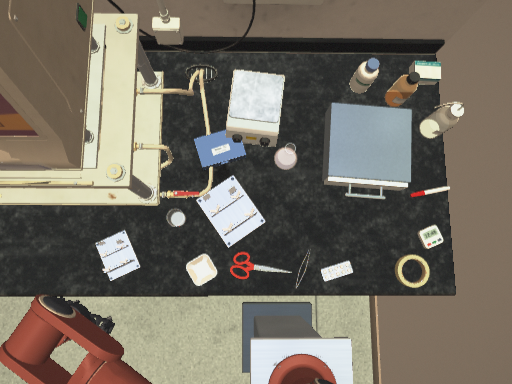

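View pics/side0.png

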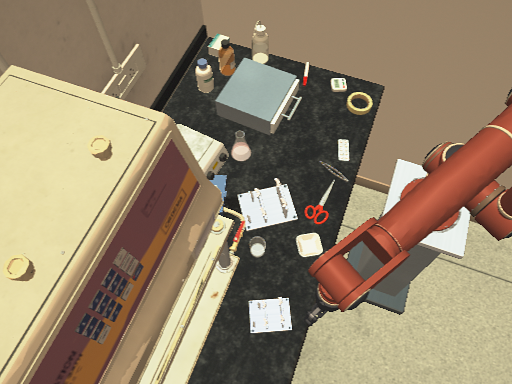

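Candidates in the top view: racks at (230,212), the larger, and (118,255), the smaller look-alike; there is one drawer unit at (365,150) with its handle at (363,195). The beaker is at (177,217) and the flask at (285,157). I choose the larger rack and will check it in a crop.

```bash
cat > h.py <<'E'
import numpy as np, cv2
from scipy.spatial.transform import Rotation as R
def load(n):
    return dict(np.load(n))
def cloud(p):
    v,u=np.mgrid[0:384,0:512]; z=p["range_z"]; K=p["mtx"]
    c=np.dstack([(u-K[0,2])/K[0,0]*z,(v-K[1,2])/K[1,1]*z,z])
    w=c@R.from_rotvec(p["attitude"]).as_matrix().T+p["eye"]
    w[z<=0]=np.nan
    return w
def proj(p,X):
    X=np.atleast_2d(X); c=(X-p["eye"])@R.from_rotvec(p["attitude"]).as_matrix()
    return c[:,:2]/c[:,2:]*p["mtx"][0,0]+p["mtx"][:2,2]
def atz(p,uv,z):
    uv=np.atleast_2d(uv); K=p["mtx"]
    d=np.c_[(uv-K[:2,2])/K[0,0],np.ones(len(uv))]@R.from_rotvec(p["attitude"]).as_matrix().T
    return p["eye"]+d*((z-p["eye"][2])/d[:,2])[:,None]
def crop(p,box,s,out):
    a,b,c,d=box; cv2.imwrite(out,cv2.resize(p["img"][b:d,a:c,::-1],None,fx=s,fy=s,interpolation=cv2.INTER_CUBIC))
E
python3 - <<'E'
from h import *
t=load("top0.npz"); s=load("side0.npz")
crop(t,(190,170,280,255),6,"pics/rt.png")
crop(s,(230,170,305,240),7,"pics/rs.png")
crop(t,(310,95,420,205),5,"pics/ut.png")
np.set_printoptions(precision=3,suppress=True)
print("handle",atz(t,[[363.7,195.6]],.052),atz(s,[[296,105.2]],.052))
print("unit",atz(t,[[361.6,151.9]],0),atz(s,[[258.5,104.2]],0))
print("rack",atz(t,[[230.4,212.1]],0),atz(s,[[266.5,210.8]],0))
print("rack2",atz(t,[[118.3,255.3]],0))
print("shortlane",atz(t,[231,188],.052),atz(s,[251.8,193.2],.052))
print("longlane",atz(t,[208.1,195.3],.034),atz(s,[247.8,216.7],.034))
print("beaker",atz(t,[180.3,220.1],0),atz(s,[257.5,251.2],0))
print("flask",atz(t,[280.9,159.9],0),atz(s,[240.9,151.5],0))
w=cloud(t)
for nm,p in(("t",t),("s",s)):
    w=cloud(p)
    m=(abs(w[...,2]-.09)<.006)&(w[...,1]<0.1)&(w[...,0]>.4)
    pts=w[m]; print(nm,len(pts)); 
    m8=cv2.morphologyEx(m.astype(np.uint8),cv2.MORPH_OPEN,np.ones((5,5)))
    n,l,st,_=cv2.connectedComponentsWithStats(m8); k=1+st[1:,4].argmax(); q=w[l==k]
    r=cv2.minAreaRect(q[:,:2].astype(np.float32)); print("unit top",r,st[k], np.median(q[:,2]))
    print(cv2.boxPoints(r))
E
```

```text
handle [[ 0.598 -0.202  0.052]] [[ 0.595 -0.223  0.052]]
unit [[ 0.756 -0.22   0.   ]] [[ 0.754 -0.213  0.   ]]
rack [[0.549 0.225 0.   ]] [[0.55  0.239 0.   ]]
rack2 [[0.409 0.584 0.   ]]
shortlane [[0.621 0.222 0.052]] [[0.616 0.216 0.052]]
longlane [[0.6   0.296 0.034]] [[0.599 0.3   0.034]]
beaker [[0.523 0.389 0.   ]] [[0.525 0.396 0.   ]]
flask [[0.727 0.056 0.   ]] [[0.734 0.033 0.   ]]
t 7159
unit top ((0.7657843828201294, -0.21919703483581543), (0.2622130215167999, 0.24149970710277557), 85.09639739990234) [ 328  104   84   78 5400] 0.08886918555696122
[[ 0.634 -0.34 ]
 [ 0.875 -0.36 ]
 [ 0.897 -0.099]
 [ 0.657 -0.078]]
s 3566
unit top ((0.7305554151535034, -0.273515909910202), (0.17873422801494598, 0.13320884108543396), 4.683614253997803) [247  66  44  26 564] 0.0892404050664043
[[ 0.636 -0.214]
 [ 0.647 -0.347]
 [ 0.825 -0.333]
 [ 0.814 -0.2  ]]
```

View pics/rt.png

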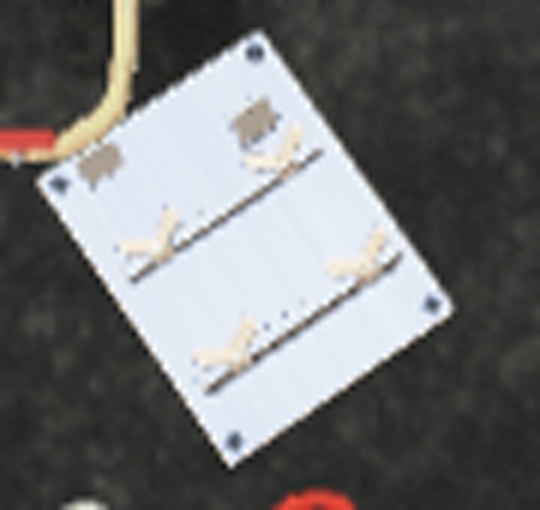

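View pics/rs.png

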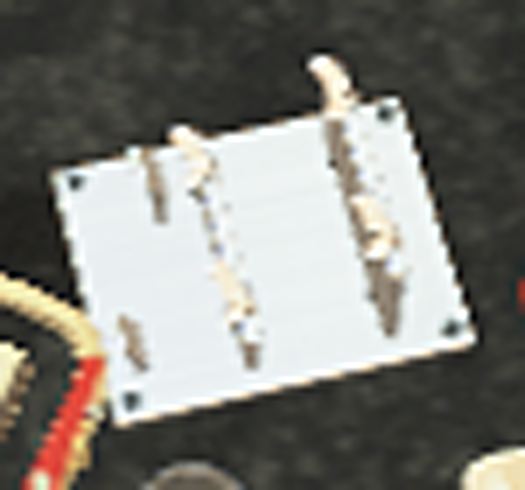

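View pics/ut.png

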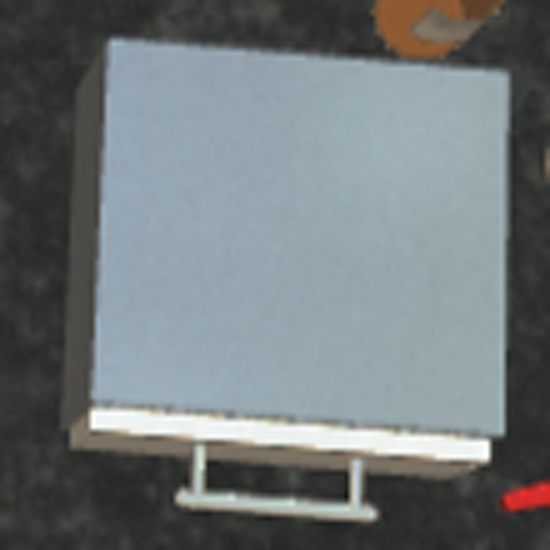

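The crop shows the larger rack, with toe stops at crop (100,160) for the long lane and (255,120) for the short one. The lanes rise toward the lower right, and the short lane is the upper-right one. I'll refine the rack, unit and handle poses next.

```bash
python3 - <<'E'
from h import *
np.set_printoptions(precision=4,suppress=True)
t=load("top0.npz"); s=load("side0.npz")
e=atz(t,np.array([[178,497],[376,515]])/5+[310,95],.054); print("handle ends",e,e.mean(0),np.linalg.norm(e[0]-e[1]))
# rack corners top/side at z=8mm
ct=np.array([[260,30],[452,310],[232,467],[38,180]])/6+[190,170]
cs=np.array([[50,175],[397,97],[476,343],[118,425]])/7+[230,170]
for p,c in((t,ct),(s,cs)):
    w=atz(p,c,.008); print(w[:,:2],"centre",w.mean(0)[:2],np.linalg.norm(w-np.roll(w,-1,0),axis=1))
    d=[np.degrees(np.arctan2(*(b-a)[1::-1])) for a,b in zip(w,np.roll(w,-1,0))]; print(d)
from station import ctrl
o=ctrl.get_obs(); print(R.from_rotvec(o["tool_rot"]).as_matrix())
E
```

```text
handle ends [[ 0.601  -0.1436  0.054 ]
 [ 0.5898 -0.2704  0.054 ]] [ 0.5954 -0.207   0.054 ] 0.1273273644283067
[[0.6724 0.2158]
 [0.5173 0.1105]
 [0.4327 0.2295]
 [0.5881 0.3367]] centre [0.5526 0.2231] [0.1874 0.146  0.1888 0.1474]
[np.float64(-145.82948418385595), np.float64(125.43007437695744), np.float64(34.582380487017296), np.float64(-55.12046917279982)]
[[0.6729 0.2209]
 [0.5168 0.1107]
 [0.4313 0.2328]
 [0.5865 0.3408]] centre [0.5519 0.2263] [0.1911 0.149  0.189  0.1477]
[np.float64(-144.7898340726841), np.float64(124.98992082981503), np.float64(34.81438080811509), np.float64(-54.19869367692091)]
[[-0.9036  0.4285 -0.    ]
 [ 0.4285  0.9036 -0.    ]
 [-0.     -0.     -1.    ]]
```

```bash
python3 - <<'E'
from h import *
np.set_printoptions(precision=1,suppress=True,linewidth=160)
for n in("top0","side0"):
    p=load(n+".npz"); w=cloud(p); c=np.array([.552,.225]); a=np.radians(-145.2)
    d=w[...,:2]-c; X=d@[np.cos(a),np.sin(a)]; Y=d@[-np.sin(a),np.cos(a)]; Z=w[...,2]
    m=(abs(X)<.11)&(abs(Y)<.09)&(Z>.018)
    q=np.c_[X[m],Y[m],Z[m]]*1000; print(n,len(q))
    q=q[np.lexsort((q[:,1].round(-1),q[:,0].round(-1)))]
    for xb in range(-110,110,10):
        k=q[(q[:,0]>=xb)&(q[:,0]<xb+10)]
        if len(k): print(xb,[tuple(int(v) for v in r) for r in k])
E
```

```text
top0 552
-110 [(-109, -75, 44), (-107, -75, 33), (-109, -71, 49), (-107, -68, 51), (-106, -66, 46), (-109, -70, 30), (-107, -68, 27), (-106, -65, 26), (-106, -72, 29), (-105, -69, 27), (-109, -59, 49), (-108, -57, 48), (-109, -64, 45), (-108, -61, 44), (-105, -54, 50), (-104, -76, 33), (-103, -67, 23), (-104, -74, 27), (-104, -59, 51), (-103, -56, 48), (-104, -63, 46), (-102, -60, 49), (-101, -58, 45), (-100, -55, 42), (-104, -62, 27), (-102, -60, 25), (-101, -57, 24), (-101, -64, 26), (-104, -52, 46), (-102, -53, 46), (-104, -51, 27), (-101, -48, 30), (-100, -45, 25), (-101, -52, 25), (-100, -50, 21), (-103, -36, 18), (-103, -43, 23), (-102, -41, 23), (-100, -38, 23), (-103, -32, 23), (-102, -29, 23), (-101, -26, 18), (-101, -34, 22)]
-100 [(-99, -61, 25), (-98, -59, 23), (-96, -56, 22), (-97, -47, 26), (-99, -54, 22), (-97, -52, 24), (-95, -49, 24), (-98, -35, 21), (-98, -43, 26), (-97, -40, 22), (-95, -37, 25), (-96, -44, 22), (-95, -42, 21), (-99, -31, 24), (-98, -28, 19), (-96, -25, 18), (-98, -24, 20), (-93, -46, 22), (-94, -53, 22), (-94, -35, 19), (-93, -39, 19)]
-90 [(-88, -
[... 12970 characters left out ...]
54, 8, 80), (53, 5, 79), (50, 11, 22), (51, 23, 84), (54, 22, 84), (50, 20, 82), (53, 18, 84), (50, 19, 77), (52, 15, 83), (50, 17, 58), (50, 24, 22), (53, 34, 93), (52, 30, 86), (52, 29, 81), (50, 30, 64), (51, 40, 91), (54, 36, 82), (50, 40, 31), (50, 38, 19), (51, 52, 92), (54, 50, 87), (53, 46, 87), (53, 60, 84), (55, -59, 55), (55, -60, 47), (56, -59, 36), (56, -61, 32), (56, -49, 81), (55, -53, 82), (55, -54, 77), (55, -36, 88), (55, -39, 86), (57, -43, 85), (56, -22, 84), (56, -23, 77), (56, -10, 84), (55, -13, 81), (56, 1, 84), (55, -1, 83), (55, 12, 87), (55, 11, 82), (57, 34, 83), (57, 33, 79), (56, 29, 79), (56, 43, 84), (58, 38, 84), (57, 46, 86), (56, 58, 79)]
60 [(60, -35, 76)]
```

```bash
cat > plan.py <<'E'
import numpy as np, sys
from scipy.spatial.transform import Rotation as R
def yaw(o):
    m=R.from_rotvec(o["tool_rot"]).as_matrix(); return np.arctan2(m[1,1],m[0,1])
def plan(pts,g=None):
    """pts: list of (x,y,z,yawdeg or None,nrows)"""
    from station import ctrl
    o=ctrl.get_obs(); p=np.array(o["tool_pos"]); a=yaw(o)
    print("at",p.round(4),"yaw",np.degrees(a).round(2),"open",round(float(o["opening"]),4),"F",np.round(o["contact_force"],1),"t",round(float(o["t"]),2),"j6",np.round(o["q"],2))
    for x,y,z,yd,n in pts:
        t=np.array([x,y,z]); at=a if yd is None else np.radians(yd)
        da=(at-a+np.pi)%(2*np.pi)-np.pi; dp=(t-p)/n
        for i in range(n):
            ty=np.array([np.cos(a),np.sin(a)]); tx=np.array([-np.sin(a),np.cos(a)])
            print("[%.4f,%.4f,%.4f,%.3f]"%(dp[:2]@tx,dp[:2]@ty,-dp[2],-da/n))
            a+=da/n
        p=t; print("--")
E
python3 -c "
from plan import *
plan([(.595,-.207,.2,-4.9,16)])"
```

```text
at [0.2678 0.5647 0.2313] yaw 64.63 open 0.0853 F [-1.3  1.  -0.8] t 1.5 j6 [ 1.01  0.05  1.61 -0.    1.48 -0.12]
[-0.0391,-0.0348,0.0020,0.076]
[-0.0417,-0.0318,0.0020,0.076]
[-0.0440,-0.0285,0.0020,0.076]
[-0.0460,-0.0251,0.0020,0.076]
[-0.0478,-0.0215,0.0020,0.076]
[-0.0493,-0.0179,0.0020,0.076]
[-0.0505,-0.0141,0.0020,0.076]
[-0.0514,-0.0102,0.0020,0.076]
[-0.0520,-0.0063,0.0020,0.076]
[-0.0523,-0.0023,0.0020,0.076]
[-0.0524,0.0016,0.0020,0.076]
[-0.0521,0.0056,0.0020,0.076]
[-0.0515,0.0095,0.0020,0.076]
[-0.0506,0.0134,0.0020,0.076]
[-0.0495,0.0172,0.0020,0.076]
[-0.0480,0.0209,0.0020,0.076]
--
```

>>> apply_moves([
  [-0.039, -0.035, 0.002, 0.076, -0.48],
  [-0.042, -0.032, 0.002, 0.076, -0.48],
  [-0.044, -0.0285, 0.002, 0.076, -0.48],
  [-0.046, -0.025, 0.002, 0.076, -0.48],
  [-0.048, -0.0215, 0.002, 0.076, -0.48],
  [-0.049, -0.018, 0.002, 0.076, -0.48],
  [-0.0505, -0.014, 0.002, 0.076, -0.48],
  [-0.051, -0.01, 0.002, 0.076, -0.48],
], grip_force=20)

```text
t: 2.5
tool_pos: [0.4323, 0.1694, 0.2161]
tool_rot: [1.591, 2.705, 0.007]
contact_force: [1.0, 0.5, -0.7]
opening: 0.0222
```

```bash
python3 -c "
from plan import *
plan([(.595,-.207,.12,-4.9,8)])"
```

```text
at [0.4323 0.1694 0.2161] yaw 29.08 open 0.0222 F [ 1.   0.5 -0.7] t 2.5 j6 [ 0.21 -0.34  1.99  0.    1.49 -0.3 ]
[-0.0510,-0.0051,0.0120,0.074]
[-0.0512,-0.0013,0.0120,0.074]
[-0.0512,0.0025,0.0120,0.074]
[-0.0509,0.0063,0.0120,0.074]
[-0.0503,0.0100,0.0120,0.074]
[-0.0494,0.0137,0.0120,0.074]
[-0.0482,0.0173,0.0120,0.074]
[-0.0468,0.0209,0.0120,0.074]
--
```

>>> apply_moves([
  [-0.051, -0.005, 0.012, 0.074, -0.48],
  [-0.051, -0.0013, 0.012, 0.074, -0.48],
  [-0.051, 0.0025, 0.012, 0.074, -0.48],
  [-0.051, 0.006, 0.012, 0.074, -0.48],
  [-0.05, 0.01, 0.012, 0.074, -0.48],
  [-0.049, 0.0137, 0.012, 0.074, -0.48],
  [-0.048, 0.0173, 0.012, 0.074, -0.48],
  [-0.047, 0.021, 0.012, 0.074, -0.48],
])

```text
t: 3.5
tool_pos: [0.5977, -0.2212, 0.1218]
tool_rot: [2.33, 2.094, 0.021]
contact_force: [0.4, 1.2, 0.8]
opening: 0.022
```

```bash
python3 - <<'E'
from plan import *
plan([(.595,-.207,.035,-4.9,4)])
from station import ctrl
from h import *
p=ctrl.get_image("top"); crop(p,(300,120,420,230),5,"pics/t1.png")
print(proj(p,[[.5954,-.207,.054]]))
E
```

```text
at [ 0.5977 -0.2212  0.1218] yaw -6.11 open 0.022 F [0.4 1.2 0.8] t 3.5 j6 [-0.48  0.16  1.69  0.01  1.28 -0.37]
[0.0035,-0.0011,0.0217,-0.005]
[0.0035,-0.0010,0.0217,-0.005]
[0.0035,-0.0010,0.0217,-0.005]
[0.0035,-0.0010,0.0217,-0.005]
--
[[365.40168735 196.2027769 ]]
```

View pics/t1.png

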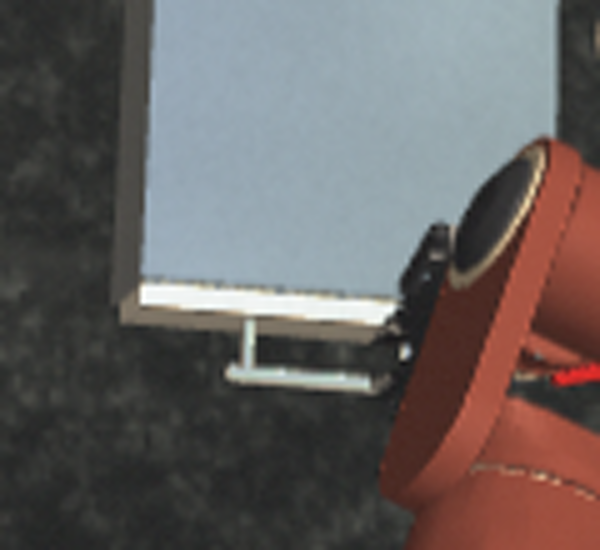

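>>> apply_moves([
  [0.0035, -0.001, 0.022, -0.005, -0.48],
  [0.0035, -0.001, 0.022, -0.005, -0.48],
  [0.0035, -0.001, 0.022, -0.005, -0.48],
  [0.0035, -0.001, 0.02, -0.005, -0.48],
  [0, 0, 0, 0, -0.48],
  [0, 0, 0, 0, -1],
  [0, 0, 0, 0, -1],
  [0, 0, 0, 0, -1],
], grip_force=40)

```text
t: 4.55
tool_pos: [0.5963, -0.2165, 0.0346]
tool_rot: [2.315, 2.11, 0.006]
contact_force: [-0.6, -1.0, 1.2]
opening: 0.0095
```

```bash
python3 - <<'E'
from plan import *
from station import ctrl
p=np.array(ctrl.get_obs()["tool_pos"]); a=np.radians(-4.9); d=.181*np.array([np.cos(a),np.sin(a)])
plan([(p[0]-d[0],p[1]-d[1],p[2],None,8)])
E
```

```text
at [ 0.5963 -0.2165  0.0346] yaw -5.31 open 0.0095 F [-0.6 -1.   1.2] t 4.55 j6 [-0.47  0.26  1.73  0.    1.14 -0.37]
[-0.0002,-0.0226,-0.0000,-0.000]
[-0.0002,-0.0226,-0.0000,-0.000]
[-0.0002,-0.0226,-0.0000,-0.000]
[-0.0002,-0.0226,-0.0000,-0.000]
[-0.0002,-0.0226,-0.0000,-0.000]
[-0.0002,-0.0226,-0.0000,-0.000]
[-0.0002,-0.0226,-0.0000,-0.000]
[-0.0002,-0.0226,-0.0000,-0.000]
--
```

>>> apply_moves([
  [0, -0.012, 0, 0, -1],
  [0, -0.025, 0, 0, -1],
  [0, -0.03, 0, 0, -1],
  [0, -0.03, 0, 0, -1],
  [0, -0.03, 0, 0, -1],
  [0, -0.025, 0, 0, -1],
  [0, -0.015, 0, 0, -1],
  [0, -0.008, 0, 0, -1],
])

```text
t: 5.55
tool_pos: [0.4195, -0.2027, 0.0346]
tool_rot: [2.301, 2.101, 0.012]
contact_force: [0.5, -0.8, -1.0]
opening: 0.0095
```

```bash
python3 - <<'E'
from plan import *
from station import ctrl
p=np.array(ctrl.get_obs()["tool_pos"]); print((p-[.5963,-.2165,.0346])@[np.cos(-.0855),np.sin(-.0855),0])
plan([(p[0],p[1],.2,None,8)])
E
```

```text
-0.17732059611118667
at [ 0.4195 -0.2027  0.0346] yaw -5.22 open 0.0095 F [ 0.5 -0.8 -1. ] t 5.55 j6 [-0.61 -0.14  2.15  0.    1.1  -0.52]
[0.0000,0.0000,-0.0207,-0.000]
[0.0000,0.0000,-0.0207,-0.000]
[0.0000,0.0000,-0.0207,-0.000]
[0.0000,0.0000,-0.0207,-0.000]
[0.0000,0.0000,-0.0207,-0.000]
[0.0000,0.0000,-0.0207,-0.000]
[0.0000,0.0000,-0.0207,-0.000]
[0.0000,0.0000,-0.0207,-0.000]
--
```

>>> apply_moves([
  [0, -0.004, 0, 0, -1],
  [0, -0.004, 0, 0, -1],
  [0, -0.004, 0, 0, -1],
  [0, 0, 0, 0, -0.48],
  [0, 0, 0, 0, -0.48],
  [0, 0, -0.03, 0, -0.48],
  [0, 0, -0.05, 0, -0.48],
  [0, 0, -0.06, 0, -0.1],
])

```text
t: 6.55
tool_pos: [0.4064, -0.1963, 0.17]
tool_rot: [2.296, 2.084, 0.047]
contact_force: [0.8, -0.7, 0.3]
opening: 0.0381
```

```bash
python3 - <<'E'
from plan import *
plan([(.42,.10,.22,-4.5,8)])
E
```

```text
at [ 0.4064 -0.1963  0.17  ] yaw -5.54 open 0.0381 F [ 0.8 -0.7  0.3] t 6.55 j6 [-0.63 -0.38  2.1   0.02  1.38 -0.54]
[0.0370,-0.0019,-0.0062,-0.002]
[0.0370,-0.0018,-0.0062,-0.002]
[0.0370,-0.0017,-0.0062,-0.002]
[0.0370,-0.0016,-0.0062,-0.002]
[0.0370,-0.0015,-0.0062,-0.002]
[0.0371,-0.0015,-0.0062,-0.002]
[0.0371,-0.0014,-0.0062,-0.002]
[0.0371,-0.0013,-0.0062,-0.002]
--
```

>>> apply_moves([
  [0.037, 0, -0.006, 0, -0.1],
  [0.037, 0, -0.006, 0, -0.1],
  [0.037, 0, -0.006, 0, -0.1],
  [0.037, 0, -0.006, 0, -0.1],
  [0.037, 0, -0.006, 0, -0.1],
  [0.037, 0, -0.006, 0, -0.1],
  [0.037, 0, -0.006, 0, -0.1],
  [0.037, 0, -0.006, 0, -0.1],
])

```text
t: 7.55
tool_pos: [0.4336, 0.1039, 0.2223]
tool_rot: [2.298, 2.068, 0.047]
contact_force: [1.1, -1.0, 0.2]
opening: 0.0385
```

```bash
python3 - <<'E'
from station import ctrl
from h import *
np.set_printoptions(precision=4,suppress=True)
zs={"drawer_unit_drawer0_handle":.052,"short_tube":.06,"long_tube":.06,"drawer_mid":.06}
for n in("top","side"):
    p=ctrl.get_image(n); np.savez(n+"1.npz",**{k:p[k] for k in("img","range_z","mtx","eye","attitude")})
    for t,z in zs.items():
        print(n,t,[(d["uv"],atz(p,d["uv"],z)[0],round(d["confidence"],2)) for d in ctrl.spot_point(p,t)])
    if n=="top": crop(p,(310,120,420,250),4.5,"pics/t2.png")
    else: crop(p,(200,50,340,160),5,"pics/s2.png")
E
```

```text
top drawer_unit_drawer0_handle [([362.0, 250.7], array([ 0.4231, -0.1885,  0.052 ]), 0.57)]
top short_tube [([337.7, 216.7], array([ 0.5289, -0.114 ,  0.06  ]), 0.7)]
top long_tube [([338.1, 196.5], array([ 0.5932, -0.1177,  0.06  ]), 0.58)]
top drawer_mid [([362.4, 208.1], array([ 0.5564, -0.1935,  0.06  ]), 0.77)]
side drawer_unit_drawer0_handle []
side short_tube [([303.3, 132.1], array([ 0.5253, -0.1007,  0.06  ]), 0.42)]
side long_tube [([285.4, 123.8], array([ 0.6033, -0.1134,  0.06  ]), 0.5)]
side drawer_mid [([307.0, 112.8], array([ 0.5408, -0.1954,  0.06  ]), 0.71)]
```

View pics/t2.png

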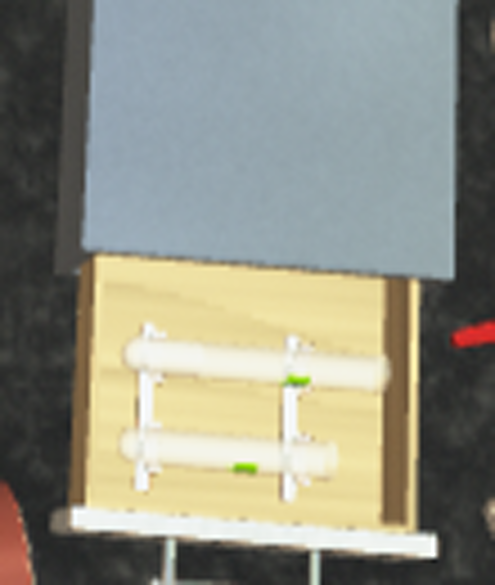

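View pics/s2.png

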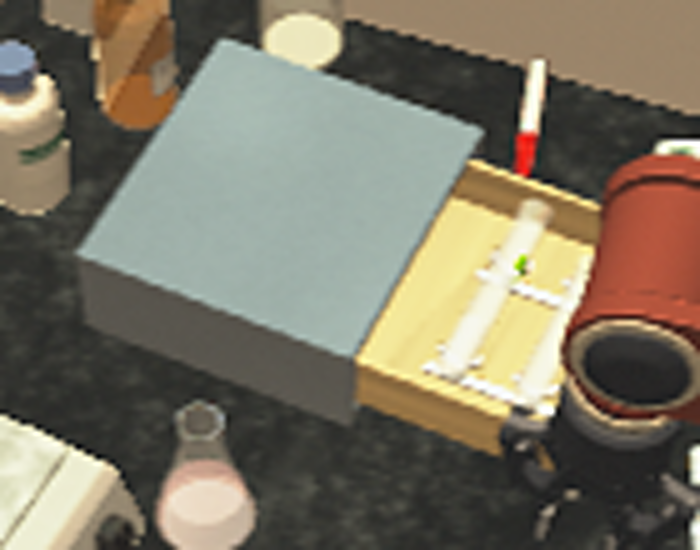

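```bash
python3 - <<'E'
from h import *
np.set_printoptions(precision=4,suppress=True)
p=load("top1.npz")
f=lambda a,z:atz(p,(np.array(a)+.5*0)/4.5+[310,120],z)
sh=f([[120,445],[337,460]],.060); lg=f([[124,352],[388,373]],.060); ed=f([[85,247],[452,277]],.09)
for n,q in(("short",sh),("long",lg),("edge",ed)): print(n,q[:,:2],np.linalg.norm(q[0]-q[1]),np.degrees(np.arctan2(*(q[1]-q[0])[1::-1])))
a=np.radians(-4.7); ux=np.array([np.cos(a),np.sin(a)])
for n,q in(("short",sh),("long",lg),("edge",ed)): print(n,q[:,:2]@ux)
# tube tops from depth
w=cloud(p); m=(w[...,2]>.062)&(w[...,2]<.08)&(w[...,0]>.49)&(w[...,0]<.63)&(w[...,1]<-.09)&(w[...,1]>-.31)
q=w[m]; X=q[:,:2]@ux; Y=q[:,:2]@[-ux[1],ux[0]]; print(len(q)); print(np.c_[X,Y,q[:,2]][::4])
E
```

```text
short [[ 0.522  -0.1104]
 [ 0.5118 -0.2627]] 0.15256840666181318 -93.84124169668678
long [[ 0.5877 -0.1157]
 [ 0.5733 -0.3025]] 0.1872993008212382 -94.40969878405447
edge [[ 0.6568 -0.0834]
 [ 0.6366 -0.3389]] 0.2562890422583108 -94.50749725671068
short [0.5293 0.5316]
long [0.5952 0.5962]
edge [0.6614 0.6622]
900
[[ 0.6348 -0.0429  0.0661]
 [ 0.6316 -0.046   0.0672]
 [ 0.6251 -0.0434  0.0663]
 [ 0.6217 -0.0462  0.0684]
 [ 0.6156 -0.044   0.0653]
 [ 0.6086 -0.0407  0.0675]
 [ 0.6057 -0.0441  0.0669]
 [ 0.605  -0.07    0.0653]
 [ 0.6055 -0.0818  0.0686]
 [ 0.6071 -0.0952  0.0659]
 [ 0.601  -0.069   0.0696]
 [ 0.6023 -0.0819  0.0687]
 [ 0.6028 -0.0937  0.0718]
 [ 0.6036 -0.1059  0.0732]
 [ 0.6065 -0.1214  0.0633]
 [ 0.6074 -0.1338  0.0643]
 [ 0.5985 -0.0645  0.063 ]
 [ 0.5979 -0.0747  0.0724]
 [ 0.5987 -0.0869  0.0741]
 [ 0.5998 -0.0995  0.074 ]
 [ 0.6016 -0.1134  0.0695]
 [ 0.6025 -0.1257  0.0707]
 [ 0.603  -0.1373  0.0738]
 [ 0.6046 -0.1507  0.0713]
 [ 0.6058 -0.1637  0.0702]
 [ 0.5932 -0.0422  0.0642]
 [ 0.5947 -0.0693  0.0695]
 [ 0.5948 -0.0805  0.075 ]
 [ 0.5959 -0.093   0.0751]
 
[... 4591 characters left out ...]
 0.5264 -0.1576  0.0678]
 [ 0.5271 -0.1692  0.0707]
 [ 0.5282 -0.1817  0.0705]
 [ 0.529  -0.1936  0.0723]
 [ 0.5303 -0.207   0.07  ]
 [ 0.519  -0.1025  0.0636]
 [ 0.5198 -0.1144  0.0661]
 [ 0.521  -0.13    0.0663]
 [ 0.5216 -0.1411  0.0708]
 [ 0.5229 -0.1543  0.0685]
 [ 0.5235 -0.1656  0.0723]
 [ 0.5246 -0.1783  0.0718]
 [ 0.5258 -0.1911  0.0709]
 [ 0.5273 -0.2051  0.067 ]
 [ 0.5327 -0.2663  0.0633]
 [ 0.5194 -0.1486  0.0674]
 [ 0.5204 -0.1611  0.0674]
 [ 0.5216 -0.1741  0.0658]
 [ 0.5223 -0.1854  0.0696]
 [ 0.5238 -0.1993  0.0657]
 [ 0.5241 -0.2096  0.0719]
 [ 0.5183 -0.1689  0.063 ]
 [ 0.5195 -0.1844  0.0638]
 [ 0.5207 -0.1998  0.0647]
 [ 0.5212 -0.2102  0.0704]
 [ 0.5233 -0.2663  0.0637]]
```

```bash
python3 - <<'E'
from plan import *
plan([(.5179,-.1736,.12,-4.5,7)])
E
```

```text
at [0.434  0.1019 0.2222] yaw -6.09 open 0.0384 F [-0.4 -0.3 -0.4] t 8.05 j6 [ 0.08 -0.43  2.05 -0.02  1.47  0.18]
[-0.0379,0.0161,0.0146,-0.004]
[-0.0379,0.0159,0.0146,-0.004]
[-0.0380,0.0158,0.0146,-0.004]
[-0.0381,0.0156,0.0146,-0.004]
[-0.0381,0.0155,0.0146,-0.004]
[-0.0382,0.0153,0.0146,-0.004]
[-0.0382,0.0152,0.0146,-0.004]
--
```

>>> apply_moves([
  [-0.038, 0.016, 0.0146, -0.004, -0.06],
  [-0.038, 0.016, 0.0146, -0.004, -0.06],
  [-0.038, 0.016, 0.0146, -0.004, -0.06],
  [-0.038, 0.0155, 0.0146, -0.004, -0.06],
  [-0.038, 0.0155, 0.0146, -0.004, -0.06],
  [-0.038, 0.0155, 0.0146, -0.004, -0.06],
  [-0.038, 0.015, 0.0146, -0.004, -0.06],
  [0, 0, 0, 0, -0.06],
])

```text
t: 9.05
tool_pos: [0.525, -0.1881, 0.1277]
tool_rot: [2.275, 2.09, 0.052]
contact_force: [0.0, -0.3, 0.8]
opening: 0.04
```

```bash
python3 - <<'E'
import re
s=open("plan.py").read()
s=s.replace('''    for x,y,z,yd,n in pts:''','''    M=R.from_rotvec(o["tool_rot"]).as_matrix(); print("tool z",M[:,2].round(4),"tilt(along toolx,tooly) deg",np.degrees(M[2,0:2]).round(2))
    for x,y,z,yd,n in pts:''')
s=s.replace('''            print("[%.4f,%.4f,%.4f,%.3f]"%(dp[:2]@tx,dp[:2]@ty,-dp[2],-da/n))''','''            Q=np.array(R.from_rotvec([0,0,a-a0]).as_matrix()@M); d=Q.T@dp
            print("[%.4f,%.4f,%.4f,%.3f]"%(*d,-da/n))''').replace("p=np.array(o[\"tool_pos\"]); a=yaw(o)","p=np.array(o[\"tool_pos\"]); a=a0=yaw(o)")
open("plan.py","w").write(s)
from plan import *
plan([(.5179,-.1736,.040,-4.5,6)])
E
```

```text
at [ 0.525  -0.1881  0.1277] yaw -4.82 open 0.04 F [ 0.  -0.3  0.8] t 9.05 j6 [-0.48 -0.06  1.91  0.01  1.24 -0.4 ]
tool z [ 0.0598 -0.0158 -0.9981] tilt(along toolx,tooly) deg [-0.62  3.49]
[0.0025,-0.0023,0.0145,-0.001]
[0.0025,-0.0023,0.0145,-0.001]
[0.0025,-0.0023,0.0145,-0.001]
[0.0025,-0.0023,0.0145,-0.001]
[0.0025,-0.0023,0.0145,-0.001]
[0.0025,-0.0023,0.0145,-0.001]
--
```

>>> apply_moves([
  [0.0025, -0.002, 0.0145, 0, -0.06],
  [0.0025, -0.002, 0.0145, 0, -0.06],
  [0.0025, -0.002, 0.0145, 0, -0.06],
  [0.0025, -0.002, 0.0145, 0, -0.06],
  [0.0025, -0.002, 0.01, 0, -0.06],
  [0.0025, -0.002, 0.005, 0, -0.06],
  [0, 0, 0, 0, -0.06],
  [0, 0, 0, 0, -0.06],
])

```text
t: 10.05
tool_pos: [0.5172, -0.1691, 0.0489]
tool_rot: [2.273, 2.094, 0.052]
contact_force: [1.5, 0.3, -0.1]
opening: 0.0401
```

```bash
python3 - <<'E'
from plan import *
plan([(.5179,-.1736,.040,-4.5,2)])
E
```

```text
at [ 0.5172 -0.1691  0.0489] yaw -4.67 open 0.0401 F [ 1.5  0.3 -0.1] t 10.05 j6 [-0.46  0.01  1.98  0.01  1.09 -0.38]
tool z [ 0.0593 -0.0146 -0.9981] tilt(along toolx,tooly) deg [-0.56  3.46]
[-0.0022,0.0002,0.0045,-0.001]
[-0.0022,0.0002,0.0045,-0.001]
--
```

>>> apply_moves([
  [-0.002, 0, 0.0045, 0, -0.06],
  [-0.0025, 0, 0.0045, 0, -0.06],
  [0, 0, 0, 0, -0.06],
  [0, 0, 0, 0, -1],
  [0, 0, 0, 0, -1],
  [0, 0, 0, 0, -1],
  [0, 0, 0, 0, -1],
  [0, 0, 0, 0, -1],
], grip_force=20)

```text
t: 11.05
tool_pos: [0.5206, -0.1754, 0.0419]
tool_rot: [2.268, 2.088, 0.059]
contact_force: [0.7, 0.7, 1.1]
opening: 0.0249
```

```bash
python3 - <<'E'
from plan import *
plan([(.5179,-.1736,.040,-4.5,1)])
E
```

```text
at [ 0.5206 -0.1754  0.0419] yaw -4.73 open 0.0249 F [0.7 0.7 1.1] t 11.05 j6 [-0.47  0.03  1.98  0.02  1.07 -0.39]
tool z [ 0.0676 -0.017  -0.9976] tilt(along toolx,tooly) deg [-0.65  3.94]
[0.0016,-0.0030,0.0016,-0.004]
--
```

```bash
python3 - <<'E'
from plan import *
plan([(.5206,-.1754,.15,None,5),(.5702,.188,.155,-55.2,9)])
E
```

```text
at [ 0.5206 -0.1754  0.0419] yaw -4.73 open 0.0249 F [0.7 0.7 1.1] t 11.05 j6 [-0.47  0.03  1.98  0.02  1.07 -0.39]
tool z [ 0.0676 -0.017  -0.9976] tilt(along toolx,tooly) deg [-0.65  3.94]
[-0.0002,0.0015,-0.0216,-0.000]
[-0.0002,0.0015,-0.0216,-0.000]
[-0.0002,0.0015,-0.0216,-0.000]
[-0.0002,0.0015,-0.0216,-0.000]
[-0.0002,0.0015,-0.0216,-0.000]
--
[0.0407,0.0022,-0.0009,0.098]
[0.0407,-0.0018,-0.0011,0.098]
[0.0403,-0.0057,-0.0014,0.098]
[0.0396,-0.0096,-0.0017,0.098]
[0.0384,-0.0135,-0.0019,0.098]
[0.0369,-0.0171,-0.0022,0.098]
[0.0351,-0.0207,-0.0024,0.098]
[0.0329,-0.0240,-0.0026,0.098]
[0.0303,-0.0271,-0.0028,0.098]
--
```

>>> apply_moves([
  [0, 0.0005, -0.01, 0, -1],
  [0, 0.0015, -0.02, 0, -1],
  [0, 0.0015, -0.025, 0, -1],
  [0, 0.0015, -0.03, 0, -1],
  [0, 0.0015, -0.022, 0, -1],
  [0.035, 0.002, -0.001, 0.08, -1],
  [0.041, -0.0018, -0.001, 0.098, -1],
  [0.04, -0.0057, -0.0014, 0.098, -1],
])

```text
t: 12.05
tool_pos: [0.5345, -0.0579, 0.1599]
tool_rot: [2.55, 1.739, 0.073]
contact_force: [-0.4, -0.7, 0.2]
opening: 0.0249
```

```bash
python3 - <<'E'
from plan import *
plan([(.5702,.188,.16,-55.2,7)])
E
```

```text
at [ 0.5345 -0.0579  0.1599] yaw -21.42 open 0.0249 F [-0.4 -0.7  0.2] t 12.05 j6 [-0.25 -0.15  1.93 -0.    1.29  0.13]
tool z [ 0.0691 -0.0179 -0.9974] tilt(along toolx,tooly) deg [0.49 4.06]
[0.0346,-0.0081,-0.0003,0.084]
[0.0338,-0.0109,-0.0005,0.084]
[0.0327,-0.0137,-0.0007,0.084]
[0.0315,-0.0164,-0.0009,0.084]
[0.0300,-0.0190,-0.0011,0.084]
[0.0283,-0.0214,-0.0013,0.084]
[0.0263,-0.0237,-0.0015,0.084]
--
```

>>> apply_moves([
  [0.0346, -0.008, 0, 0.084, -1],
  [0.034, -0.011, 0, 0.084, -1],
  [0.033, -0.0135, 0, 0.084, -1],
  [0.0315, -0.0165, 0, 0.084, -1],
  [0.03, -0.019, 0, 0.084, -1],
  [0.024, -0.018, 0, 0.084, -1],
  [0.01, -0.008, 0, 0.06, -1],
  [0, 0, 0, 0, -1],
])

```text
t: 13.05
tool_pos: [0.5693, 0.1701, 0.1644]
tool_rot: [2.954, 0.943, 0.1]
contact_force: [-0.8, -0.0, 0.2]
opening: 0.0247
```

```bash
python3 - <<'E'
from plan import *
from station import ctrl
from h import *
p=ctrl.get_image("top"); crop(p,(170,150,300,260),6,"pics/t3.png"); np.savez("top3.npz",**{k:p[k] for k in("img","range_z","mtx","eye","attitude")})
p=ctrl.get_image("side"); crop(p,(200,120,330,250),4.6,"pics/s3.png"); np.savez("side3.npz",**{k:p[k] for k in("img","range_z","mtx","eye","attitude")})
plan([(.5702,.188,.16,-55.2,4)])
E
```

```text
at [0.5692 0.1691 0.1642] yaw -54.73 open 0.0247 F [1.5 0.2 0.1] t 13.15 j6 [ 0.18 -0.01  1.79 -0.03  1.29  1.14]
tool z [ 0.0734 -0.0183 -0.9971] tilt(along toolx,tooly) deg [2.82 3.29]
[0.0029,-0.0038,0.0010,0.002]
[0.0029,-0.0038,0.0010,0.002]
[0.0029,-0.0038,0.0010,0.002]
[0.0029,-0.0038,0.0010,0.002]
--
```

View pics/t3.png

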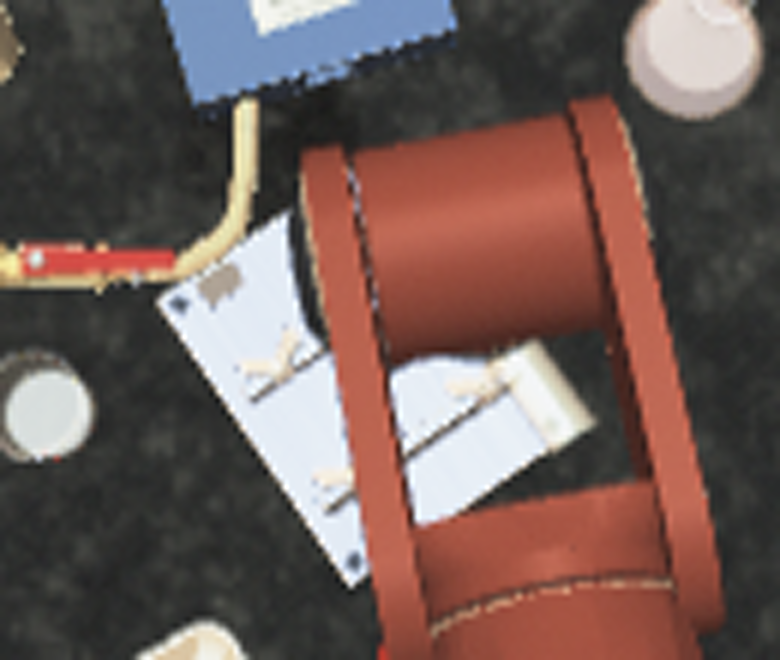

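View pics/s3.png

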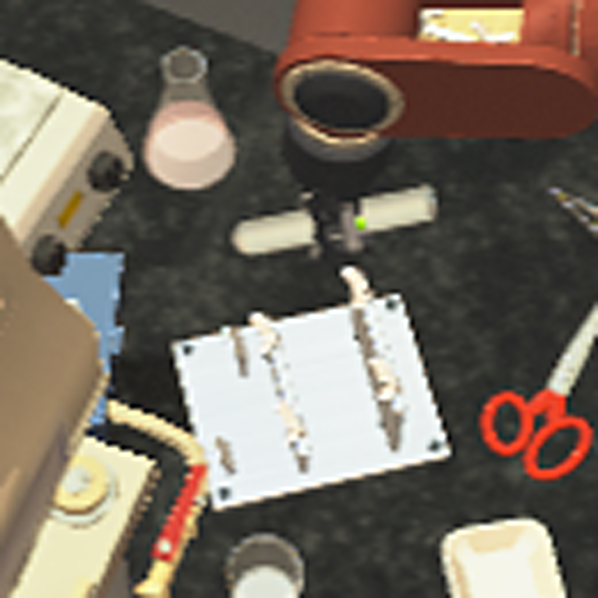

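```bash
python3 - <<'E'
from h import *
from scipy.optimize import least_squares
s=load("side3.npz"); t=load("top3.npz")
T=np.array([.5692,.1691,.1642]); G=T-.019*np.array([.0734,-.0183,-.9971]); print(G)
bo=np.array([233,240])/4.6+[200,120]; mo=np.array([436,203])/4.6+[200,120]; mt=np.array([573,436])/6+[170,150]
def ends(v):
    ss,y,p=v; d=np.array([np.cos(p)*np.cos(y),np.cos(p)*np.sin(y),np.sin(p)]); return G-ss*d,G+(.150-ss)*d
def f(v):
    b,m=ends(v); return np.r_[proj(s,b)[0]-bo,proj(s,m)[0]-mo,proj(t,m)[0]-mt]
r=least_squares(f,[.063,np.radians(-145),0],x_scale=[.01,.1,.1]); print(r.x[0],np.degrees(r.x[1:]),f(r.x).round(2))
w=cloud(s)
for c in([250,172],[254,171],[260,170],[265,169],[282,166],[286,165],[291,164]): print(c,w[c[1],c[0]].round(4))
E
```

```text
[0.5678054 0.1694477 0.1831449]
0.065229466556097 [-146.11420719   -0.91202302] [-0.05 -0.4  -0.92 -0.55  0.05  0.73]
[250, 172] [ 6.666e-01  1.074e-01 -4.000e-04]
[254, 171] [0.6088 0.2079 0.2005]
[260, 170] [0.5924 0.1952 0.197 ]
[265, 169] [0.5793 0.1825 0.1914]
[282, 166] [0.5299 0.1524 0.1933]
[286, 165] [0.5193 0.1415 0.1893]
[291, 164] [0.5048 0.1322 0.19  ]
```

```bash
python3 - <<'E'
from plan import *
plan([(.571,.1872,.10,-55.2,6)])
E
```

```text
at [0.5692 0.1691 0.1642] yaw -54.73 open 0.0247 F [1.5 0.2 0.1] t 13.15 j6 [ 0.18 -0.01  1.79 -0.03  1.29  1.14]
tool z [ 0.0734 -0.0183 -0.9971] tilt(along toolx,tooly) deg [2.82 3.29]
[0.0015,-0.0029,0.0106,0.001]
[0.0015,-0.0029,0.0106,0.001]
[0.0014,-0.0029,0.0106,0.001]
[0.0014,-0.0029,0.0106,0.001]
[0.0014,-0.0029,0.0106,0.001]
[0.0014,-0.0029,0.0106,0.001]
--
```

>>> apply_moves([
  [0.0015, -0.003, 0.0106, 0.001, -1],
  [0.0015, -0.003, 0.0106, 0.001, -1],
  [0.0015, -0.003, 0.0106, 0.001, -1],
  [0.0015, -0.003, 0.0106, 0.001, -1],
  [0.0015, -0.003, 0.0106, 0.001, -1],
  [0.0015, -0.003, 0.006, 0.001, -1],
  [0, 0, 0, 0, -1],
  [0, 0, 0, 0, -1],
])

```text
t: 14.15
tool_pos: [0.5696, 0.1872, 0.0992]
tool_rot: [2.958, 0.93, 0.095]
contact_force: [0.2, 0.5, -0.3]
opening: 0.0247
```

```bash
python3 - <<'E'
from plan import *
plan([(.571,.1872,.085,-55.2,4)])
E
```

```text
at [0.5696 0.1872 0.0992] yaw -55.16 open 0.0247 F [ 0.2  0.5 -0.3] t 14.15 j6 [ 0.21  0.07  1.82 -0.04  1.18  1.18]
tool z [ 0.0706 -0.0194 -0.9973] tilt(along toolx,tooly) deg [2.68 3.22]
[0.0001,-0.0000,0.0036,0.000]
[0.0001,-0.0000,0.0036,0.000]
[0.0001,-0.0000,0.0036,0.000]
[0.0001,-0.0000,0.0036,0.000]
--
```

>>> apply_moves([
  [0, 0, 0.003, 0, -1],
  [0, 0, 0.003, 0, -1],
  [0, 0, 0.003, 0, -1],
  [0, 0, 0.002, 0, -1],
  [0, 0, 0.002, 0, -1],
  [0, 0, 0.002, 0, -1],
  [0, 0, 0.001, 0, -1],
  [0, 0, 0, 0, -1],
])

```text
t: 15.15
tool_pos: [0.5731, 0.187, 0.086]
tool_rot: [2.957, 0.929, 0.103]
contact_force: [0.1, 0.5, 2.8]
opening: 0.0251
```

```bash
python3 - <<'E'
from plan import *
plan([(.571,.1872,.075,-55.2,4)])
E
```

```text
at [0.5731 0.187  0.086 ] yaw -55.19 open 0.0251 F [0.1 0.5 2.8] t 15.15 j6 [ 0.21  0.09  1.83 -0.04  1.15  1.18]
tool z [ 0.0757 -0.0188 -0.997 ] tilt(along toolx,tooly) deg [2.94 3.37]
[-0.0005,-0.0005,0.0027,0.000]
[-0.0005,-0.0005,0.0027,0.000]
[-0.0005,-0.0005,0.0027,0.000]
[-0.0005,-0.0005,0.0027,0.000]
--
```

>>> apply_moves([
  [-0.0005, -0.0005, 0.002, 0, -1],
  [-0.0005, -0.0005, 0.002, 0, -1],
  [-0.0005, -0.0005, 0.002, 0, -1],
  [-0.0005, -0.0005, 0.002, 0, -1],
  [0, 0, 0.0015, 0, -1],
  [0, 0, 0.0015, 0, -1],
  [0, 0, 0.001, 0, -1],
  [0, 0, 0, 0, -1],
])

```text
t: 16.15
tool_pos: [0.5737, 0.1869, 0.0747]
tool_rot: [2.954, 0.929, 0.112]
contact_force: [1.8, -0.7, 3.6]
opening: 0.0249
```

```bash
python3 - <<'E'
from plan import *
from station import ctrl
from h import *
plan([(.571,.1872,.0665,-55.2,4)])
p=ctrl.get_image("side"); crop(p,(200,120,330,250),4.6,"pics/s4.png"); np.savez("side4.npz",**{k:p[k] for k in("img","range_z","mtx","eye","attitude")})
E
```

```text
at [0.5737 0.1869 0.0747] yaw -55.17 open 0.0249 F [ 1.8 -0.7  3.6] t 16.15 j6 [ 0.21  0.1   1.84 -0.04  1.13  1.19]
tool z [ 0.0819 -0.0192 -0.9965] tilt(along toolx,tooly) deg [3.22 3.59]
[-0.0006,-0.0006,0.0020,0.000]
[-0.0006,-0.0006,0.0020,0.000]
[-0.0006,-0.0006,0.0020,0.000]
[-0.0006,-0.0006,0.0020,0.000]
--
```

View pics/s4.png

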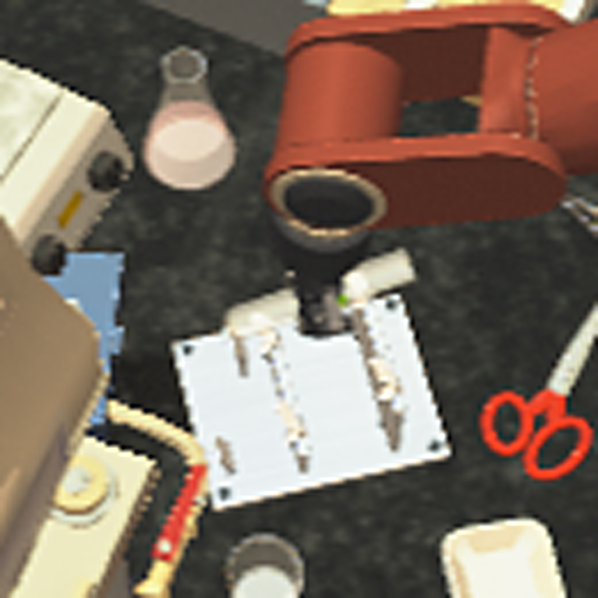

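>>> apply_moves([
  [-0.0006, -0.0006, 0.002, 0, -1],
  [-0.0006, -0.0006, 0.002, 0, -1],
  [-0.0006, -0.0006, 0.002, 0, -1],
  [-0.0006, -0.0006, 0.0015, 0, -1],
  [0, 0, 0.001, 0, -1],
  [0, 0, 0.001, 0, -1],
  [0, 0, 0, 0, -1],
  [0, 0, 0, 0, -1],
])

```text
t: 17.2
tool_pos: [0.573, 0.1859, 0.0657]
tool_rot: [2.95, 0.929, 0.117]
contact_force: [2.4, -2.6, 4.3]
opening: 0.0246
```

```bash
python3 - <<'E'
from plan import *
from station import ctrl
from h import *
from scipy.optimize import least_squares
plan([(.571,.1872,.0665,-55.2,4)])
o=ctrl.get_obs(); G=np.array(o["tool_pos"])-.019*R.from_rotvec(o["tool_rot"]).as_matrix()[:,2]; print("G",G)
d=G-[.6172,.2206,.052]; print("along",d[:2]@[-.8211,-.5707]/.866,"across",d[:2]@[.5707,-.8211],"z err",d[2]-.5*d[:2]@[-.8211,-.5707]/.866)
p=ctrl.get_image("side"); crop(p,(230,150,310,220),8,"pics/s5.png"); np.savez("side5.npz",**{k:p[k] for k in("img","range_z","mtx","eye","attitude")})
E
```

```text
at [0.573  0.1859 0.0657] yaw -55.16 open 0.0246 F [ 2.4 -2.6  4.3] t 17.2 j6 [ 0.21  0.11  1.84 -0.04  1.11  1.19]
tool z [ 0.0862 -0.0217 -0.996 ] tilt(along toolx,tooly) deg [3.34 3.85]
[-0.0002,-0.0005,-0.0002,0.000]
[-0.0002,-0.0005,-0.0002,0.000]
[-0.0002,-0.0005,-0.0002,0.000]
[-0.0002,-0.0005,-0.0002,0.000]
--
G [0.57133005 0.18630381 0.08466611]
along 0.06609313038740236 across 0.0019826162880346755 z err -0.00038045896614708613
```

View pics/s5.png

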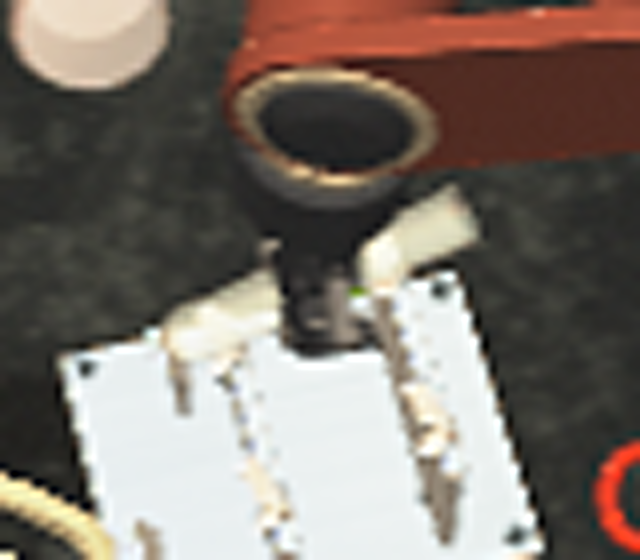

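>>> apply_moves([
  [0, 0, 0, 0, -0.35],
  [0, 0, 0, 0, -0.2],
  [0, 0, 0, 0, -0.06],
  [0, 0, -0.005, 0, -0.06],
  [0, 0, -0.015, 0, -0.06],
  [0, 0, -0.025, 0, -0.06],
  [0, 0, -0.04, 0, -0.06],
  [0, 0, -0.04, 0, -0.06],
])

```text
t: 18.25
tool_pos: [0.5558, 0.1892, 0.1878]
tool_rot: [2.957, 0.93, 0.091]
contact_force: [0.1, 0.5, 1.1]
opening: 0.0404
```

```bash
python3 - <<'E'
from plan import *
plan([(.53,-.12,.17,-4.5,9)])
from station import ctrl
from h import *
p=ctrl.get_image("side"); crop(p,(230,150,310,220),8,"pics/s6.png"); np.savez("side6.npz",**{k:p[k] for k in("img","range_z","mtx","eye","attitude")})
E
```

```text
at [0.5558 0.1892 0.1878] yaw -55.16 open 0.0404 F [0.1 0.5 1.1] t 18.25 j6 [ 0.22 -0.04  1.78 -0.04  1.34  1.19]
tool z [ 0.068  -0.0211 -0.9975] tilt(along toolx,tooly) deg [2.51 3.22]
[-0.0221,0.0264,0.0025,-0.098]
[-0.0246,0.0241,0.0023,-0.098]
[-0.0269,0.0216,0.0020,-0.098]
[-0.0289,0.0189,0.0018,-0.098]
[-0.0306,0.0160,0.0015,-0.098]
[-0.0320,0.0129,0.0013,-0.098]
[-0.0331,0.0097,0.0011,-0.098]
[-0.0339,0.0065,0.0009,-0.098]
[-0.0344,0.0031,0.0006,-0.098]
--
```

View pics/s6.png

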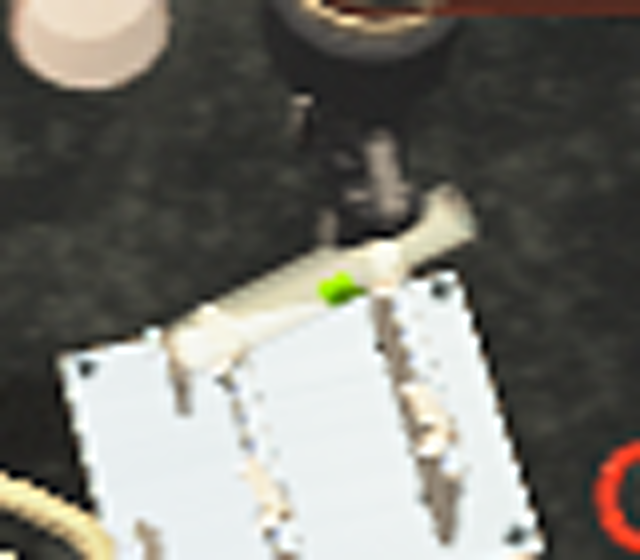

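```bash
python3 - <<'E'
from plan import *
plan([(.58,-.209,.15,-4.5,11)])
E
```

```text
at [0.5589 0.1901 0.1952] yaw -55.18 open 0.0399 F [1.7 0.9 4.5] t 18.3 j6 [ 0.22 -0.05  1.78 -0.04  1.34  1.19]
tool z [ 0.0784 -0.0187 -0.9967] tilt(along toolx,tooly) deg [3.07 3.45]
[-0.0194,0.0306,0.0049,-0.080]
[-0.0218,0.0289,0.0047,-0.080]
[-0.0241,0.0271,0.0045,-0.080]
[-0.0262,0.0251,0.0042,-0.080]
[-0.0282,0.0230,0.0040,-0.080]
[-0.0299,0.0206,0.0038,-0.080]
[-0.0315,0.0182,0.0035,-0.080]
[-0.0329,0.0156,0.0033,-0.080]
[-0.0341,0.0130,0.0031,-0.080]
[-0.0350,0.0102,0.0029,-0.080]
[-0.0357,0.0074,0.0027,-0.080]
--
```

>>> apply_moves([
  [-0.0195, 0.0305, 0.005, -0.08, -0.06],
  [-0.022, 0.029, 0.0047, -0.08, -0.06],
  [-0.024, 0.027, 0.0045, -0.08, -0.06],
  [-0.026, 0.025, 0.004, -0.08, -0.06],
  [-0.028, 0.023, 0.004, -0.08, -0.06],
  [-0.03, 0.0205, 0.004, -0.08, -0.06],
  [-0.0315, 0.018, 0.0035, -0.08, -0.06],
  [-0.033, 0.0155, 0.0033, -0.08, -0.06],
])

```text
t: 19.3
tool_pos: [0.5811, -0.1056, 0.1835]
tool_rot: [2.463, 1.826, 0.108]
contact_force: [0.5, -0.3, 0.5]
opening: 0.0404
```

```bash
python3 - <<'E'
from plan import *
plan([(.5815,-.200,.13,-4.5,4)])
E
```

```text
at [ 0.5811 -0.1056  0.1835] yaw -16.92 open 0.0404 F [ 0.5 -0.3  0.5] t 19.3 j6 [-0.31 -0.06  1.81  0.02  1.29 -0.02]
tool z [ 0.1004 -0.0173 -0.9948] tilt(along toolx,tooly) deg [0.72 5.79]
[-0.0227,0.0056,0.0137,-0.054]
[-0.0231,0.0044,0.0136,-0.054]
[-0.0233,0.0031,0.0135,-0.054]
[-0.0235,0.0019,0.0133,-0.054]
--
```

>>> apply_moves([
  [-0.023, 0.0056, 0.0137, -0.054, -0.06],
  [-0.023, 0.0044, 0.0136, -0.054, -0.06],
  [-0.022, 0.003, 0.0135, -0.054, -0.06],
  [-0.012, 0.002, 0.0133, -0.054, -0.06],
  [-0.005, 0, 0.005, 0, -0.06],
  [0, 0, 0, 0, -0.06],
  [0, 0, 0, 0, -0.06],
  [0, 0, 0, 0, -0.06],
])

```text
t: 20.3
tool_pos: [0.5864, -0.1986, 0.1339]
tool_rot: [2.236, 2.072, 0.103]
contact_force: [0.5, 0.3, -0.3]
opening: 0.0402
```

```bash
python3 - <<'E'
from plan import *
plan([(.5825,-.209,.041,-4.5,6)])
E
```

```text
at [ 0.5864 -0.1986  0.1339] yaw -4.31 open 0.0402 F [ 0.5  0.3 -0.3] t 20.3 j6 [-0.46  0.05  1.79  0.03  1.2  -0.39]
tool z [ 0.1117 -0.0215 -0.9935] tilt(along toolx,tooly) deg [-0.74  6.48]
[-0.0016,-0.0023,0.0153,0.001]
[-0.0016,-0.0023,0.0153,0.001]
[-0.0016,-0.0023,0.0153,0.001]
[-0.0016,-0.0023,0.0153,0.001]
[-0.0016,-0.0023,0.0153,0.001]
[-0.0016,-0.0023,0.0153,0.001]
--
```

>>> apply_moves([
  [-0.0016, -0.0025, 0.0153, 0, -0.06],
  [-0.0016, -0.0025, 0.0153, 0, -0.06],
  [-0.0016, -0.0025, 0.0153, 0, -0.06],
  [-0.0016, -0.0025, 0.0153, 0, -0.06],
  [-0.0016, -0.0025, 0.0153, 0, -0.06],
  [-0.0016, -0.0015, 0.01, 0, -0.06],
  [0, 0, 0, 0, -0.06],
  [0, 0, 0, 0, -0.06],
])

```text
t: 21.3
tool_pos: [0.5801, -0.2087, 0.0387]
tool_rot: [2.237, 2.074, 0.102]
contact_force: [0.1, 0.8, 0.5]
opening: 0.0401
```

```bash
python3 - <<'E'
from plan import *
plan([(.5827,-.209,.041,-4.5,2)])
E
```

```text
at [ 0.5801 -0.2087  0.0387] yaw -4.3 open 0.0401 F [0.1 0.8 0.5] t 21.3 j6 [-0.48  0.16  1.84  0.04  1.03 -0.42]
tool z [ 0.1093 -0.02   -0.9938] tilt(along toolx,tooly) deg [-0.67  6.33]
[-0.0001,0.0014,-0.0010,0.002]
[-0.0001,0.0014,-0.0010,0.002]
--
```

>>> apply_moves([
  [0, 0.0025, -0.002, 0, -0.06],
  [0, 0, 0, 0, -0.06],
  [0, 0, 0, 0, -1],
  [0, 0, 0, 0, -1],
  [0, 0, 0, 0, -1],
  [0, 0, 0, 0, -1],
  [0, 0, -0.01, 0, -1],
  [0, 0, -0.02, 0, -1],
], grip_force=20)

```text
t: 22.3
tool_pos: [0.579, -0.208, 0.0725]
tool_rot: [2.237, 2.075, 0.101]
contact_force: [-0.0, 0.0, -0.3]
opening: 0.0248
```

```bash
python3 - <<'E'
from plan import *
plan([(.575,-.205,.15,None,4),(.53,.2,.17,-55.2,12)])
E
```

```text
at [ 0.579  -0.208   0.0725] yaw -4.28 open 0.0248 F [-0.   0.  -0.3] t 22.3 j6 [-0.48  0.11  1.83  0.04  1.09 -0.42]
tool z [ 0.1086 -0.0197 -0.9939] tilt(along toolx,tooly) deg [-0.66  6.29]
[0.0004,0.0011,-0.0194,-0.000]
[0.0004,0.0011,-0.0194,-0.000]
[0.0004,0.0011,-0.0194,-0.000]
[0.0004,0.0011,-0.0194,-0.000]
--
[0.0333,-0.0060,-0.0027,0.074]
[0.0328,-0.0085,-0.0030,0.074]
[0.0321,-0.0109,-0.0032,0.074]
[0.0311,-0.0132,-0.0035,0.074]
[0.0301,-0.0155,-0.0037,0.074]
[0.0288,-0.0176,-0.0040,0.074]
[0.0274,-0.0197,-0.0042,0.074]
[0.0258,-0.0217,-0.0044,0.074]
[0.0241,-0.0235,-0.0046,0.074]
[0.0223,-0.0252,-0.0047,0.074]
[0.0204,-0.0268,-0.0049,0.074]
[0.0183,-0.0282,-0.0050,0.074]
--
```

>>> apply_moves([
  [0, 0.001, -0.028, 0, -1],
  [0, 0.001, -0.03, 0, -1],
  [0, 0.001, -0.03, 0, -1],
  [0, 0.001, -0.03, 0, -1],
  [0.02, -0.003, -0.01, 0.05, -1],
  [0.033, -0.007, -0.003, 0.074, -1],
  [0.033, -0.009, -0.003, 0.074, -1],
  [0.032, -0.011, -0.003, 0.074, -1],
])

```text
t: 23.3
tool_pos: [0.5614, -0.084, 0.2277]
tool_rot: [2.502, 1.731, 0.135]
contact_force: [0.5, 0.4, -0.1]
opening: 0.0247
```

```bash
python3 - <<'E'
from plan import *
plan([(.533,.2575,.215,-55.2,10)])
E
```

```text
at [ 0.5614 -0.084   0.2277] yaw -20.73 open 0.0247 F [ 0.5  0.4 -0.1] t 23.3 j6 [-0.28 -0.17  1.84  0.01  1.34  0.08]
tool z [ 0.1273 -0.0287 -0.9914] tilt(along toolx,tooly) deg [1.03 7.41]
[0.0309,-0.0148,-0.0001,0.060]
[0.0300,-0.0166,-0.0003,0.060]
[0.0290,-0.0184,-0.0006,0.060]
[0.0278,-0.0201,-0.0008,0.060]
[0.0265,-0.0217,-0.0011,0.060]
[0.0252,-0.0232,-0.0013,0.060]
[0.0238,-0.0247,-0.0015,0.060]
[0.0222,-0.0260,-0.0017,0.060]
[0.0206,-0.0273,-0.0019,0.060]
[0.0189,-0.0285,-0.0021,0.060]
--
```

>>> apply_moves([
  [0.031, -0.015, 0, 0.06, -1],
  [0.03, -0.0165, 0, 0.06, -1],
  [0.029, -0.0185, 0, 0.06, -1],
  [0.028, -0.02, 0, 0.06, -1],
  [0.0265, -0.0215, 0, 0.06, -1],
  [0.025, -0.023, 0, 0.06, -1],
  [0.024, -0.0245, 0, 0.06, -1],
  [0.022, -0.026, 0, 0.06, -1],
])

```text
t: 24.3
tool_pos: [0.5408, 0.1978, 0.2335]
tool_rot: [2.865, 1.065, 0.197]
contact_force: [0.1, -0.1, -1.0]
opening: 0.025
```

```bash
python3 - <<'E'
from plan import *
plan([(.533,.2575,.20,-55.2,3)])
E
```

```text
at [0.5408 0.1978 0.2335] yaw -49.52 open 0.025 F [ 0.1 -0.1 -1. ] t 24.3 j6 [ 0.25 -0.15  1.81 -0.07  1.35  1.12]
tool z [ 0.1474 -0.0286 -0.9887] tilt(along toolx,tooly) deg [5.32 6.76]
[0.0100,-0.0180,0.0101,0.033]
[0.0095,-0.0184,0.0100,0.033]
[0.0089,-0.0187,0.0099,0.033]
--
```

>>> apply_moves([
  [0.01, -0.018, 0.004, 0.033, -1],
  [0.0095, -0.018, 0.004, 0.033, -1],
  [0.008, -0.014, 0.004, 0.03, -1],
  [0.002, -0.004, 0.006, 0.01, -1],
  [0, 0, 0.006, 0, -1],
  [0, 0, 0.006, 0, -1],
  [0, 0, 0, 0, -1],
  [0, 0, 0, 0, -1],
])

```text
t: 25.3
tool_pos: [0.5349, 0.2601, 0.2082]
tool_rot: [2.924, 0.911, 0.219]
contact_force: [-0.2, -0.7, -0.4]
opening: 0.0247
```

```bash
python3 - <<'E'
from plan import *
from station import ctrl
from h import *
plan([(.533,.2575,.12,-55.2,6)])
p=ctrl.get_image("side"); crop(p,(220,130,320,230),6,"pics/s7.png"); np.savez("side7.npz",**{k:p[k] for k in("img","range_z","mtx","eye","attitude")})
p=ctrl.get_image("top"); crop(p,(180,150,300,260),6,"pics/t7.png"); np.savez("top7.npz",**{k:p[k] for k in("img","range_z","mtx","eye","attitude")})
E
```

```text
at [0.5349 0.2601 0.2082] yaw -55.75 open 0.0247 F [-0.2 -0.7 -0.4] t 25.3 j6 [ 0.37 -0.09  1.8  -0.08  1.3   1.35]
tool z [ 0.1567 -0.0256 -0.9873] tilt(along toolx,tooly) deg [6.55 6.31]
[-0.0022,-0.0014,0.0145,-0.002]
[-0.0022,-0.0014,0.0145,-0.002]
[-0.0022,-0.0014,0.0145,-0.002]
[-0.0022,-0.0014,0.0145,-0.002]
[-0.0022,-0.0014,0.0145,-0.002]
[-0.0022,-0.0014,0.0145,-0.002]
--
```

View pics/s7.png

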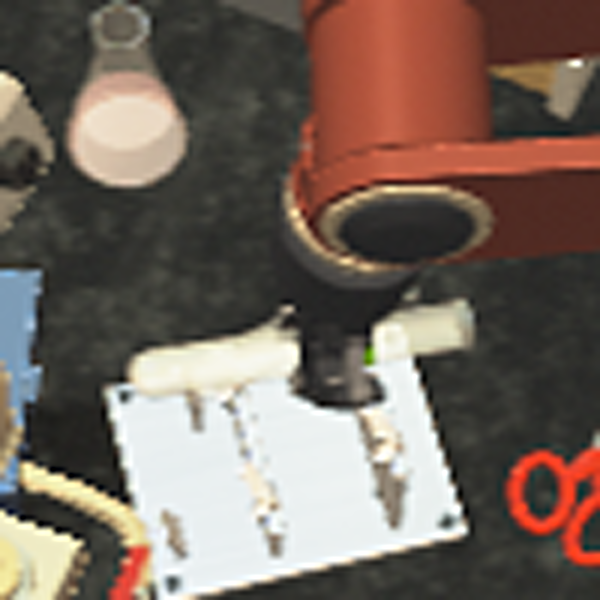

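View pics/t7.png

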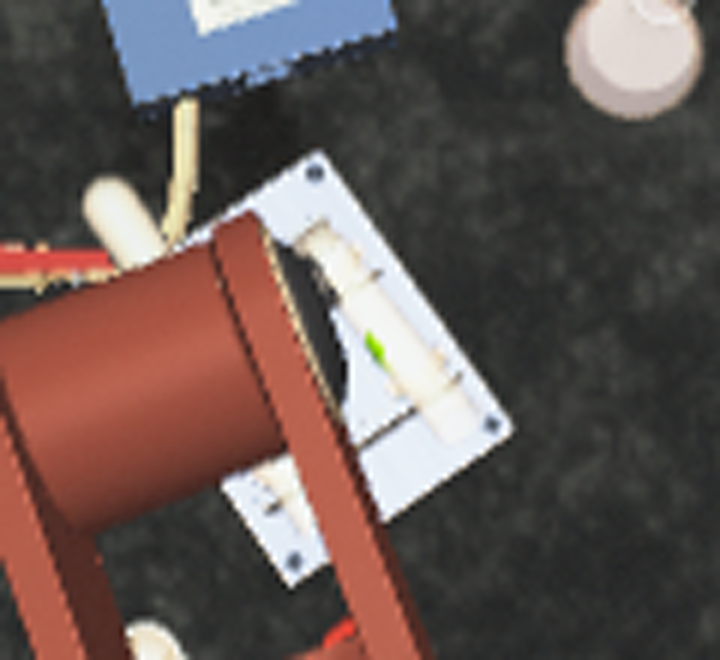

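```bash
python3 - <<'E'
from h import *
from scipy.optimize import least_squares
s=load("side7.npz"); t=load("top7.npz")
tz=np.array([.1567,-.0256,-.9873]); G=np.array([.5349,.2601,.2082])-.019*tz; print(G)
bo=np.array([130,373])/6+[220,130]; mo=np.array([474,325])/6+[220,130]; bt=np.array([94,184])/6+[180,150]
def ends(v):
    ss,y,p=v; d=np.array([np.cos(p)*np.cos(y),np.cos(p)*np.sin(y),np.sin(p)]); return G-ss*d,G+(.185-ss)*d
def f(v):
    b,m=ends(v); return np.r_[proj(s,b)[0]-bo,proj(s,m)[0]-mo,proj(t,b)[0]-bt]
r=least_squares(f,[.092,np.radians(-145),0],x_scale=[.01,.1,.1]); print(r.x[0],np.degrees(r.x[1:]),f(r.x).round(2))
# short tube: expected bottom pixels for gaps
u=np.array([-.8211*.866,-.5707*.866,.5]); O=np.array([.6172,.2206,.052])
for g in(0,.003,.006): print(g,(proj(t,O+u*g)-[180,150])*6,(proj(t,O+u*(g+.15))-[180,150])*6)
# outline of tube bottom edge: 
E
```

```text
[0.5319227 0.2605864 0.2269587]
0.09257770206244678 [-145.69504431   -7.12062662] [ 0.34 -0.33 -0.9  -0.69  0.59 -0.04]
0 [[309.29721991 234.64433864]] [[456.02709129 422.7915598 ]]
0.003 [[312.02086585 238.13678643]] [[459.19863047 426.85832738]]
0.006 [[314.75251485 241.63949629]] [[462.38022764 430.937992  ]]
```

>>> apply_moves([
  [-0.0025, -0.0015, 0.0165, 0, -1],
  [-0.0025, -0.0015, 0.0165, 0, -1],
  [-0.0025, -0.0015, 0.0165, 0, -1],
  [-0.0025, -0.0015, 0.0165, 0, -1],
  [-0.0025, -0.0015, 0.0165, 0, -1],
  [-0.0015, -0.001, 0.01, 0, -1],
  [0, 0, 0, 0, -1],
  [0, 0, 0, 0, -1],
])

```text
t: 26.4
tool_pos: [0.5319, 0.2562, 0.1057]
tool_rot: [2.924, 0.912, 0.214]
contact_force: [0.2, -0.3, -1.2]
opening: 0.0249
```

```bash
python3 - <<'E'
from plan import *
plan([(.5327,.2568,.09,-55.2,6)])
E
```

```text
at [0.5319 0.2562 0.1057] yaw -55.72 open 0.0249 F [ 0.2 -0.3 -1.2] t 26.4 j6 [ 0.36  0.    1.89 -0.09  1.12  1.36]
tool z [ 0.1536 -0.0267 -0.9878] tilt(along toolx,tooly) deg [6.37 6.26]
[-0.0001,-0.0003,0.0026,-0.002]
[-0.0001,-0.0003,0.0026,-0.002]
[-0.0001,-0.0003,0.0026,-0.002]
[-0.0001,-0.0003,0.0026,-0.002]
[-0.0001,-0.0003,0.0026,-0.002]
[-0.0001,-0.0003,0.0026,-0.002]
--
```

>>> apply_moves([
  [0, -0.0003, 0.003, -0.002, -1],
  [0, -0.0003, 0.003, -0.002, -1],
  [0, -0.0003, 0.003, -0.002, -1],
  [0, -0.0003, 0.0025, -0.002, -1],
  [-0.0003, -0.0003, 0.002, 0, -1],
  [-0.0003, -0.0003, 0.002, 0, -1],
  [-0.0003, -0.0003, 0.002, 0, -1],
  [0, 0, 0.001, 0, -1],
])

```text
t: 27.4
tool_pos: [0.5361, 0.258, 0.0908]
tool_rot: [2.918, 0.924, 0.226]
contact_force: [-0.2, 0.6, 2.9]
opening: 0.0249
```

```bash
python3 - <<'E'
from plan import *
plan([(.5327,.2568,.075,-55.2,6)])
E
```

```text
at [0.5361 0.258  0.0908] yaw -55.26 open 0.0249 F [-0.2  0.6  2.9] t 27.4 j6 [ 0.36  0.03  1.89 -0.09  1.08  1.36]
tool z [ 0.1615 -0.0244 -0.9866] tilt(along toolx,tooly) deg [6.76 6.47]
[-0.0009,-0.0005,0.0025,-0.000]
[-0.0009,-0.0005,0.0025,-0.000]
[-0.0009,-0.0005,0.0025,-0.000]
[-0.0009,-0.0005,0.0025,-0.000]
[-0.0009,-0.0005,0.0025,-0.000]
[-0.0009,-0.0005,0.0025,-0.000]
--
```

>>> apply_moves([
  [-0.0012, -0.0006, 0.0025, 0, -1],
  [-0.0012, -0.0006, 0.0025, 0, -1],
  [-0.0012, -0.0006, 0.0025, 0, -1],
  [-0.0012, -0.0006, 0.002, 0, -1],
  [-0.0012, -0.0006, 0.002, 0, -1],
  [-0.0008, -0.0004, 0.002, 0, -1],
  [-0.0004, 0, 0.001, 0, -1],
  [0, 0, 0, 0, -1],
])

```text
t: 28.4
tool_pos: [0.535, 0.2562, 0.0773]
tool_rot: [2.914, 0.924, 0.242]
contact_force: [4.1, -0.7, 3.2]
opening: 0.0249
```

```bash
cat > ll.py <<'E'
from plan import *
from station import ctrl
def lane(O):
    o=ctrl.get_obs(); G=np.array(o["tool_pos"])-.019*R.from_rotvec(o["tool_rot"]).as_matrix()[:,2]
    d=G-O; al=d[:2]@[-.8211,-.5707]/.866; print("G",G.round(4),"along",al.round(4),"across",(d[:2]@[.5707,-.8211]).round(4),"z err",(d[2]-.5*al).round(4))
E
python3 - <<'E'
from ll import *
plan([(.5327,.2568,.0625,-55.2,6)]); lane([.5969,.304,.034])
E
```

```text
at [0.535  0.2562 0.0773] yaw -55.25 open 0.0249 F [ 4.1 -0.7  3.2] t 28.4 j6 [ 0.36  0.04  1.91 -0.1   1.05  1.36]
tool z [ 0.1724 -0.0235 -0.9847] tilt(along toolx,tooly) deg [7.3  6.79]
[-0.0006,-0.0006,0.0024,-0.000]
[-0.0006,-0.0006,0.0024,-0.000]
[-0.0006,-0.0006,0.0024,-0.000]
[-0.0006,-0.0006,0.0024,-0.000]
[-0.0006,-0.0006,0.0024,-0.000]
[-0.0006,-0.0006,0.0024,-0.000]
--
G [0.5317 0.2566 0.0961] along 0.093 across 0.0017 z err 0.0156
```

>>> apply_moves([
  [-0.0009, -0.0006, 0.0025, 0, -1],
  [-0.0009, -0.0006, 0.0025, 0, -1],
  [-0.0009, -0.0006, 0.0025, 0, -1],
  [-0.0009, -0.0006, 0.002, 0, -1],
  [-0.0006, -0.0006, 0.0015, 0, -1],
  [-0.0003, -0.0003, 0.001, 0, -1],
  [0, 0, 0, 0, -1],
  [0, 0, 0, 0, -1],
])

```text
t: 29.4
tool_pos: [0.5338, 0.2542, 0.0688]
tool_rot: [2.907, 0.925, 0.246]
contact_force: [3.8, -0.7, 4.5]
opening: 0.0247
```

```bash
python3 - <<'E'
from ll import *
plan([(.5327,.2568,.0625,-55.2,6)]); lane([.5969,.304,.034])
from h import *
p=ctrl.get_image("side"); crop(p,(220,130,320,230),6,"pics/s8.png")
E
```

```text
at [0.5338 0.2542 0.0688] yaw -55.15 open 0.0247 F [ 3.8 -0.7  4.5] t 29.4 j6 [ 0.36  0.04  1.92 -0.1   1.03  1.36]
tool z [ 0.1765 -0.0282 -0.9839] tilt(along toolx,tooly) deg [7.32 7.17]
[-0.0000,-0.0006,0.0010,0.000]
[-0.0000,-0.0006,0.0010,0.000]
[-0.0000,-0.0006,0.0010,0.000]
[-0.0000,-0.0006,0.0010,0.000]
[-0.0000,-0.0006,0.0010,0.000]
[-0.0000,-0.0006,0.0010,0.000]
--
G [0.5305 0.2548 0.0875] along 0.0954 across 0.0025 z err 0.0058
```

View pics/s8.png

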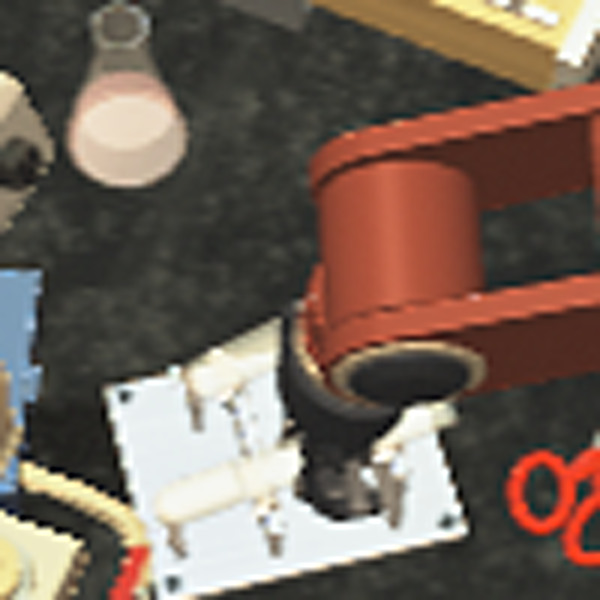

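>>> apply_moves([
  [-0.0003, -0.0006, 0.0025, 0, -1],
  [-0.0003, -0.0006, 0.0025, 0, -1],
  [-0.0003, -0.0006, 0.002, 0, -1],
  [-0.0003, -0.0006, 0.0015, 0, -1],
  [0, -0.0003, 0.001, 0, -1],
  [0, 0, 0.001, 0, -1],
  [0, 0, 0, 0, -1],
  [0, 0, 0, 0, -1],
])

```text
t: 30.45
tool_pos: [0.534, 0.2541, 0.0685]
tool_rot: [2.902, 0.924, 0.239]
contact_force: [4.2, -1.3, 4.6]
opening: 0.0248
```

```bash
python3 - <<'E'
from ll import *
plan([(.5327,.2568,.0625,-55.2,6)]); lane([.5969,.304,.034])
E
```

```text
at [0.534  0.2541 0.0685] yaw -55.13 open 0.0248 F [ 4.2 -1.3  4.6] t 30.45 j6 [ 0.36  0.05  1.91 -0.11  1.03  1.37]
tool z [ 0.1745 -0.0351 -0.984 ] tilt(along toolx,tooly) deg [7.   7.42]
[-0.0000,-0.0006,0.0009,0.000]
[-0.0000,-0.0006,0.0009,0.000]
[-0.0000,-0.0006,0.0009,0.000]
[-0.0000,-0.0006,0.0009,0.000]
[-0.0000,-0.0006,0.0009,0.000]
[-0.0000,-0.0006,0.0009,0.000]
--
G [0.5307 0.2548 0.0872] along 0.0952 across 0.0026 z err 0.0056
```

```bash
python3 - <<'E'
from h import *
from station import ctrl
from scipy.optimize import least_squares
s=ctrl.get_image("side"); crop(s,(230,180,310,240),9,"pics/s9.png"); np.savez("side9.npz",**{k:s[k] for k in("img","range_z","mtx","eye","attitude")})
G=np.array([.5306,.2548,.0873])
bo=np.array([156,510])/6+[220,130]; mo=np.array([456,412])/6+[220,130]
for yy in(-145.2,):
  def f(v):
    ss,p,gx=v; y=np.radians(yy); d=np.array([np.cos(p)*np.cos(y),np.cos(p)*np.sin(y),np.sin(p)]); H=G
    return np.r_[proj(s,H-ss*d)[0]-bo,proj(s,H+(.185-ss)*d)[0]-mo]
  r=least_squares(f,[.092,.5,0]); print(r.x[0],np.degrees(r.x[1]),f(r.x).round(2))
# predicted seated
O=np.array([.5969,.304,.034]); u=np.array([-.8211*.866,-.5707*.866,.5])
print((proj(s,np.array([O,O+.185*u]))-[230,180])*9, "seated pred in s9 crop")
E
```

```text
0.09278105209653591 13.373415968696216 [-0.77 -1.08 -0.07 -1.45]
[[160.05507255 340.98518282]
 [568.11565523 146.02151816]] seated pred in s9 crop
```

View pics/s9.png

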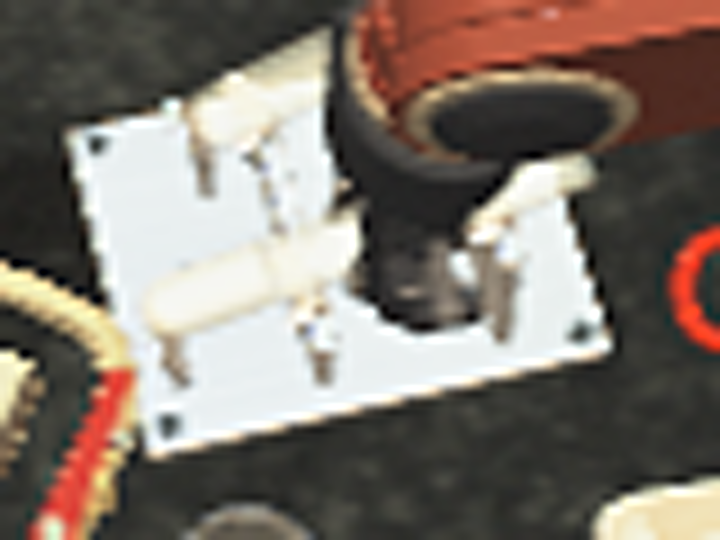

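>>> apply_moves([
  [-0.0005, -0.0006, 0.004, 0, -1],
  [-0.0005, -0.0006, 0.004, 0, -1],
  [-0.0005, -0.0006, 0.004, 0, -1],
  [-0.0005, -0.0006, 0.004, 0, -1],
  [-0.0005, 0, 0.004, 0, -1],
  [-0.0005, 0, 0.004, 0, -1],
  [0, 0, 0.004, 0, -1],
  [0, 0, 0.004, 0, -1],
])

```text
t: 31.5
tool_pos: [0.5345, 0.2539, 0.067]
tool_rot: [2.9, 0.919, 0.213]
contact_force: [-15.1, -7.4, 28.6]
opening: 0.0244
```

```bash
python3 - <<'E'
from ll import *
plan([(.5327,.2568,.0625,-55.2,6)]); lane([.5969,.304,.034])
E
```

```text
at [0.5345 0.2539 0.067 ] yaw -55.22 open 0.0244 F [-15.1  -7.4  28.6] t 31.5 j6 [ 0.37  0.06  1.9  -0.12  1.05  1.37]
tool z [ 0.1604 -0.0457 -0.986 ] tilt(along toolx,tooly) deg [6.   7.43]
[-0.0000,-0.0007,0.0007,-0.000]
[-0.0000,-0.0007,0.0007,-0.000]
[-0.0000,-0.0007,0.0007,-0.000]
[-0.0000,-0.0007,0.0007,-0.000]
[-0.0000,-0.0007,0.0007,-0.000]
[-0.0000,-0.0007,0.0007,-0.000]
--
G [0.5314 0.2548 0.0857] along 0.0945 across 0.003 z err 0.0045
```

```bash
python3 - <<'E'
from ll import *
p=ctrl.get_obs()["tool_pos"]
x,y=p[0]-.8211*.009,p[1]-.5707*.009
plan([(x-.0015,y+.002,p[2]+.004,-55.2,4)])
E
```

```text
at [0.5345 0.2539 0.067 ] yaw -55.22 open 0.0244 F [-15.1  -7.4  28.6] t 31.5 j6 [ 0.37  0.06  1.9  -0.12  1.05  1.37]
tool z [ 0.1604 -0.0457 -0.986 ] tilt(along toolx,tooly) deg [6.   7.43]
[-0.0021,-0.0005,-0.0013,-0.000]
[-0.0021,-0.0005,-0.0013,-0.000]
[-0.0021,-0.0005,-0.0013,-0.000]
[-0.0021,-0.0005,-0.0013,-0.000]
--
```

>>> apply_moves([
  [0, 0, -0.003, 0, -1],
  [-0.002, -0.0005, -0.001, 0, -1],
  [-0.0025, -0.0005, 0, 0, -1],
  [-0.0025, -0.0005, 0, 0, -1],
  [-0.0025, -0.0005, 0, 0, -1],
  [-0.001, -0.0005, 0, 0, -1],
  [0, 0, 0, 0, -1],
  [0, 0, 0, 0, -1],
])

```text
t: 32.5
tool_pos: [0.5281, 0.2503, 0.0706]
tool_rot: [2.897, 0.919, 0.231]
contact_force: [2.8, -0.6, 4.9]
opening: 0.0245
```

```bash
python3 - <<'E'
from ll import *
plan([(.5327,.2568,.0625,-55.2,6)]); lane([.5969,.304,.034])
from h import *
p=ctrl.get_image("side"); crop(p,(230,180,310,240),9,"pics/s10.png"); np.savez("side10.npz",**{k:p[k] for k in("img","range_z","mtx","eye","attitude")})
E
```

```text
at [0.5281 0.2503 0.0706] yaw -55.25 open 0.0245 F [ 2.8 -0.6  4.9] t 32.5 j6 [ 0.36  0.03  1.93 -0.12  1.04  1.37]
tool z [ 0.1723 -0.0436 -0.9841] tilt(along toolx,tooly) deg [6.63 7.73]
[0.0011,-0.0006,0.0014,-0.000]
[0.0011,-0.0006,0.0014,-0.000]
[0.0011,-0.0006,0.0014,-0.000]
[0.0011,-0.0006,0.0014,-0.000]
[0.0011,-0.0006,0.0014,-0.000]
[0.0011,-0.0006,0.0014,-0.000]
--
G [0.5249 0.2511 0.0893] along 0.1031 across 0.0023 z err 0.0037
```

View pics/s10.png

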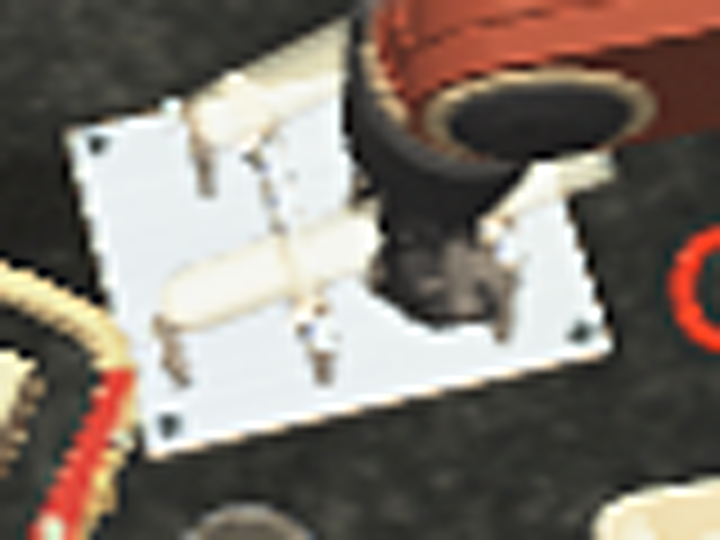

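>>> apply_moves([
  [-0.0004, -0.0006, 0.0025, 0, -1],
  [-0.0004, -0.0006, 0.0025, 0, -1],
  [-0.0004, -0.0006, 0.0025, 0, -1],
  [-0.0004, -0.0006, 0.002, 0, -1],
  [0, 0, 0.0015, 0, -1],
  [0, 0, 0.001, 0, -1],
  [0, 0, 0, 0, -1],
  [0, 0, 0, 0, -1],
])

```text
t: 33.55
tool_pos: [0.5305, 0.2505, 0.0655]
tool_rot: [2.888, 0.925, 0.236]
contact_force: [2.9, -1.2, 4.8]
opening: 0.0251
```

```bash
python3 - <<'E'
from ll import *
plan([(.5327,.2568,.0625,-55.2,6)]); lane([.5969,.304,.034])
from h import *
p=ctrl.get_image("side"); crop(p,(230,180,310,240),9,"pics/s11.png"); np.savez("side11.npz",**{k:p[k] for k in("img","range_z","mtx","eye","attitude")})
E
```

```text
at [0.5305 0.2505 0.0655] yaw -54.98 open 0.0251 F [ 2.9 -1.2  4.8] t 33.55 j6 [ 0.37  0.04  1.93 -0.13  1.03  1.37]
tool z [ 0.1774 -0.0472 -0.983 ] tilt(along toolx,tooly) deg [6.71 8.1 ]
[0.0008,-0.0007,0.0005,0.001]
[0.0008,-0.0007,0.0005,0.001]
[0.0008,-0.0007,0.0005,0.001]
[0.0008,-0.0007,0.0005,0.001]
[0.0008,-0.0007,0.0005,0.001]
[0.0008,-0.0007,0.0005,0.001]
--
G [0.5272 0.2514 0.0842] along 0.1008 across 0.0034 z err -0.0002
```

View pics/s11.png

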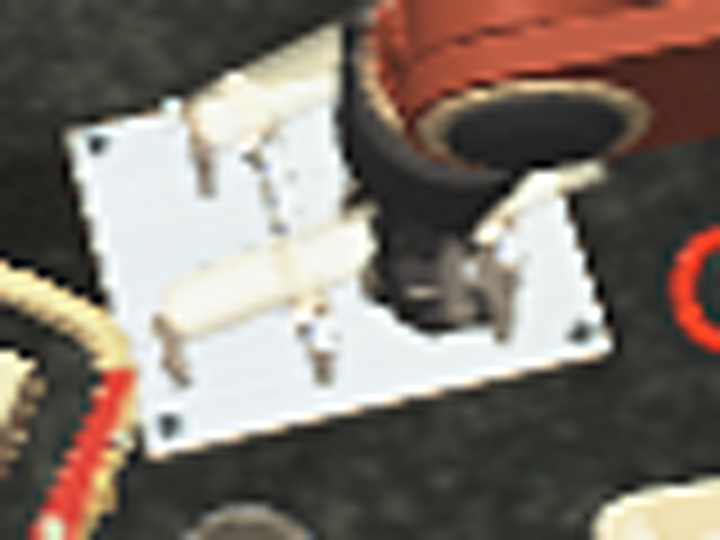

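```bash
python3 - <<'E'
from h import *
from scipy.optimize import least_squares
s=load("side11.npz")
bo=np.array([157,312])/9+[230,180]; mo=np.array([604,172])/9+[230,180]
for yy in(-143,-145.2,-147):
  y=np.radians(yy)
  def f(v):
    B=v[:3];p=v[3]; d=np.array([np.cos(p)*np.cos(y),np.cos(p)*np.sin(y),np.sin(p)])
    return np.r_[proj(s,B)[0]-bo,proj(s,B+.185*d)[0]-mo]
  r=least_squares(f,[.59,.3,.05,.4]); B=r.x[:3]; p=r.x[3]; d=np.array([np.cos(p)*np.cos(y),np.cos(p)*np.sin(y),np.sin(p)])
  print(yy,B.round(4),np.degrees(p).round(1),(B+.0925*d).round(4),np.abs(f(r.x)).max().round(3))
w=cloud(s)
print("depth pts on tube")
O=np.array([.5969,.304,.034])
for c in([168,308],[190,295],[220,283],[250,270],[280,258],[310,250],[345,240],[530,195],[560,182],[585,178]):
    u,v=int(c[0]/9+230),int(c[1]/9+180); q=w[v,u]; dd=q-O; print(c,q.round(4),"h",(dd[:2]@[-.8211,-.5707]).round(4),"ac",(dd[:2]@[.5707,-.8211]).round(4))
E
```

```text
-143 [0.6021 0.294  0.0369] 6.6 [0.5287 0.2387 0.0476] 0.0
-145.2 [0.6035 0.2908 0.0294] 11.4 [0.5291 0.2391 0.0477] 0.0
-147 [0.6031 0.2918 0.0317] 15.2 [0.5282 0.2432 0.056 ] 0.0
depth pts on tube
[168, 308] [0.5989 0.2959 0.0488] h 0.003 ac 0.0078
[190, 295] [0.5891 0.2913 0.0636] h 0.0136 ac 0.006
[220, 283] [0.5802 0.2853 0.0665] h 0.0244 ac 0.0059
[250, 270] [0.5709 0.2803 0.0719] h 0.0349 ac 0.0046
[280, 258] [0.56   0.27   0.0758] h 0.0497 ac 0.0069
[310, 250] [0.55   0.2671 0.0856] h 0.0596 ac 0.0035
[345, 240] [0.5383 0.2591 0.0867] h 0.0738 ac 0.0034
[530, 195] [0.4766 0.2318 0.1182] h 0.14 ac -0.0094
[560, 182] [0.4643 0.2273 0.126 ] h 0.1526 ac -0.0127
[585, 178] [0.4553 0.2243 0.1344] h 0.1618 ac -0.0154
```

```bash
python3 - <<'E'
from ll import *
plan([(.528,.251,.072,-50.5,4)])
E
```

```text
at [0.5305 0.2505 0.0655] yaw -54.98 open 0.0247 F [ 3.6 -1.   5.2] t 33.6 j6 [ 0.37  0.04  1.93 -0.13  1.03  1.37]
tool z [ 0.1773 -0.0472 -0.983 ] tilt(along toolx,tooly) deg [6.7 8.1]
[-0.0002,-0.0002,-0.0017,-0.020]
[-0.0002,-0.0002,-0.0017,-0.020]
[-0.0002,-0.0003,-0.0017,-0.020]
[-0.0002,-0.0003,-0.0017,-0.020]
--
```

>>> apply_moves([
  [0, 0, -0.003, 0, -1],
  [-0.0005, -0.0003, -0.003, -0.02, -1],
  [-0.0005, -0.0003, -0.001, -0.03, -1],
  [-0.0005, -0.0003, 0, -0.03, -1],
  [0, 0, 0, -0.005, -1],
  [0, 0, 0, 0, -1],
  [0, 0, 0, 0, -1],
  [0, 0, 0, 0, -1],
])

```text
t: 34.6
tool_pos: [0.524, 0.2505, 0.0688]
tool_rot: [2.841, 1.053, 0.218]
contact_force: [1.8, -0.3, 1.2]
opening: 0.0251
```

```bash
python3 - <<'E'
from ll import *
plan([(.528,.251,.072,-50.5,4)]);lane([.5969,.304,.034])
E
```

```text
at [0.524  0.2505 0.0688] yaw -49.75 open 0.0251 F [ 1.8 -0.3  1.2] t 34.6 j6 [ 0.37  0.03  1.93 -0.12  1.04  1.28]
tool z [ 0.1699 -0.0476 -0.9843] tilt(along toolx,tooly) deg [5.61 8.41]
[0.0009,0.0006,-0.0006,0.003]
[0.0009,0.0006,-0.0006,0.003]
[0.0009,0.0006,-0.0006,0.003]
[0.0009,0.0006,-0.0006,0.003]
--
G [0.5208 0.2514 0.0875] along 0.1068 across -0.0002 z err 0.0001
```

>>> apply_moves([
  [0, 0, 0.002, 0, -1],
  [0, 0, 0.002, 0, -1],
  [0, 0, 0.002, 0, -1],
  [0, 0, 0.002, 0, -1],
  [0, 0, 0.001, 0, -1],
  [0, 0, 0, 0, -1],
  [0, 0, 0, 0, -1],
  [0, 0, 0, 0, -1],
])

```text
t: 35.6
tool_pos: [0.5279, 0.2515, 0.065]
tool_rot: [2.842, 1.051, 0.224]
contact_force: [1.2, -0.1, 3.3]
opening: 0.0244
```

```bash
python3 - <<'E'
from ll import *
plan([(.528,.251,.072,-50.5,4)]);lane([.5969,.304,.034])
from h import *
s=ctrl.get_image("side"); crop(s,(230,180,310,240),9,"pics/s12.png"); np.savez("side12.npz",**{k:s[k] for k in("img","range_z","mtx","eye","attitude")})
w=cloud(s); O=np.array([.5969,.304,.034])
d=w-O; X=d[...,:2]@[-.8211,-.5707]; Y=d[...,:2]@[.5707,-.8211]; Z=d[...,2]
H=Z*.866-X*.5; A=X*.866+Z*.5   # height over slope line thru axis, along
m=(abs(Y)<.035)&(A>.0)&(A<.2)&(H>0.0)&(H<.035)
for a in np.arange(0,.2,.015):
    k=m&(A>=a)&(A<a+.015)
    if k.sum()>2: print(a.round(3),k.sum(),"Ymed %.4f Hmax90 %.4f"%(np.median(Y[k]),np.percentile(H[k],90)))
E
```

```text
at [0.5279 0.2515 0.065 ] yaw -49.86 open 0.0244 F [ 1.2 -0.1  3.3] t 35.6 j6 [ 0.37  0.04  1.93 -0.12  1.03  1.29]
tool z [ 0.1733 -0.0455 -0.9838] tilt(along toolx,tooly) deg [5.84 8.44]
[0.0001,0.0004,-0.0017,0.003]
[0.0001,0.0004,-0.0017,0.003]
[0.0001,0.0004,-0.0017,0.003]
[0.0001,0.0004,-0.0017,0.003]
--
G [0.5246 0.2523 0.0837] along 0.1026 across 0.0012 z err -0.0017
0.0 15 Ymed -0.0022 Hmax90 0.0125
0.015 26 Ymed -0.0053 Hmax90 0.0146
0.03 27 Ymed -0.0055 Hmax90 0.0172
0.045 28 Ymed -0.0052 Hmax90 0.0151
0.06 33 Ymed -0.0045 Hmax90 0.0150
0.075 27 Ymed -0.0032 Hmax90 0.0143
0.09 40 Ymed -0.0025 Hmax90 0.0141
0.105 16 Ymed -0.0223 Hmax90 0.0264
0.12 10 Ymed -0.0297 Hmax90 0.0307
0.165 6 Ymed -0.0098 Hmax90 0.0058
0.18 3 Ymed -0.0109 Hmax90 0.0057
```

View pics/s12.png

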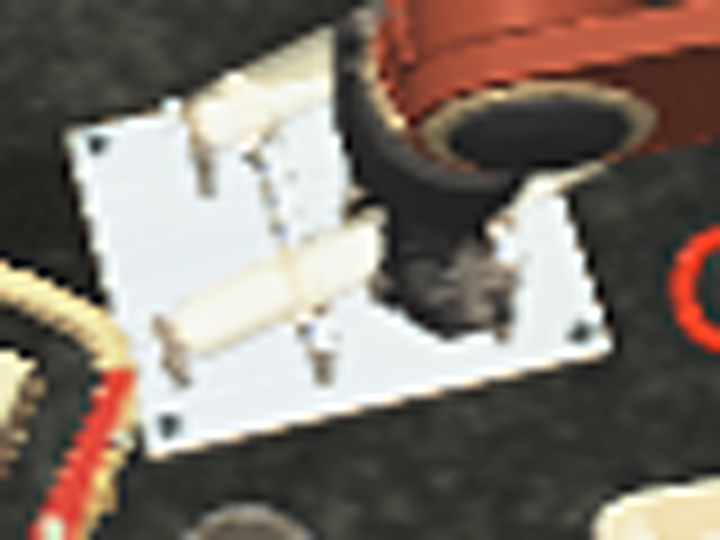

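```bash
python3 - <<'E'
from ll import *
p=ctrl.get_obs()["tool_pos"]
plan([(p[0]+.0057,p[1]+.004,p[2]-.004,None,4)])
E
```

```text
at [0.5278 0.2515 0.065 ] yaw -49.85 open 0.0245 F [ 1.1 -0.9  4.2] t 35.65 j6 [ 0.37  0.04  1.93 -0.12  1.03  1.29]
tool z [ 0.1733 -0.0455 -0.9838] tilt(along toolx,tooly) deg [5.84 8.44]
[0.0016,0.0000,0.0012,-0.000]
[0.0016,0.0000,0.0012,-0.000]
[0.0016,0.0000,0.0012,-0.000]
[0.0016,0.0000,0.0012,-0.000]
--
```

>>> apply_moves([
  [0.002, 0, 0.0008, 0, -1],
  [0.002, 0, 0.0008, 0, -1],
  [0.002, 0, 0.0008, 0, -1],
  [0.0015, 0, 0.0006, 0, -1],
  [0, 0, 0, 0, -1],
  [0, 0, 0, 0, -1],
  [0, 0, 0, 0, -1],
  [0, 0, 0, 0, -1],
])

```text
t: 36.65
tool_pos: [0.5314, 0.2542, 0.0623]
tool_rot: [2.84, 1.05, 0.206]
contact_force: [-0.1, -1.8, 3.9]
opening: 0.0245
```

```bash
python3 - <<'E'
from ll import *
plan([(.528,.251,.072,-50.5,4)]);lane([.5969,.304,.034])
from h import *
s=ctrl.get_image("side"); crop(s,(230,180,310,240),9,"pics/s13.png")
E
```

```text
at [0.5314 0.2542 0.0623] yaw -49.81 open 0.0245 F [-0.1 -1.8  3.9] t 36.65 j6 [ 0.37  0.06  1.91 -0.13  1.04  1.29]
tool z [ 0.1633 -0.0526 -0.9852] tilt(along toolx,tooly) deg [5.15 8.38]
[-0.0009,0.0004,-0.0025,0.003]
[-0.0009,0.0004,-0.0025,0.003]
[-0.0009,0.0004,-0.0025,0.003]
[-0.0009,0.0004,-0.0025,0.003]
--
G [0.5283 0.2552 0.0811] along 0.0973 across 0.0009 z err -0.0016
```

View pics/s13.png

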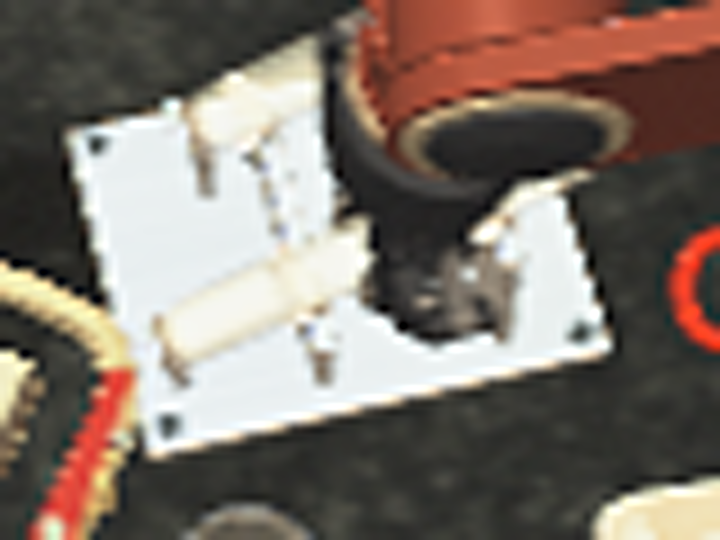

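>>> apply_moves([
  [0, 0, 0, 0, -0.35],
  [0, 0, 0, 0, -0.2],
  [0, 0, 0, 0, 0],
  [0, 0, -0.005, 0, 0],
  [0, 0, -0.015, 0, 0],
  [0, 0, -0.025, 0, 0],
  [0, 0, -0.04, 0, 0],
  [0, 0, -0.04, 0, 0],
])

```text
t: 37.7
tool_pos: [0.5072, 0.2603, 0.186]
tool_rot: [2.843, 1.05, 0.193]
contact_force: [0.4, -0.7, 0.1]
opening: 0.0425
```

```bash
python3 - <<'E'
from ll import *
plan([(.41,-.1,.2,-4.5,9)])
E
```

```text
at [0.5072 0.2603 0.186 ] yaw -49.79 open 0.0425 F [ 0.4 -0.7  0.1] t 37.7 j6 [ 0.4  -0.12  1.86 -0.11  1.28  1.29]
tool z [ 0.1548 -0.054  -0.9865] tilt(along toolx,tooly) deg [4.72 8.12]
[-0.0341,0.0236,-0.0010,-0.088]
[-0.0360,0.0205,-0.0016,-0.088]
[-0.0376,0.0173,-0.0022,-0.088]
[-0.0390,0.0140,-0.0028,-0.088]
[-0.0400,0.0105,-0.0034,-0.088]
[-0.0407,0.0070,-0.0040,-0.088]
[-0.0411,0.0034,-0.0045,-0.088]
[-0.0412,-0.0002,-0.0050,-0.088]
[-0.0410,-0.0038,-0.0055,-0.088]
--
```

```bash
python3 - <<'E'
from ll import *
plan([(.383,-.17,.2,-4.5,12)])
E
```

```text
at [0.5072 0.2603 0.186 ] yaw -49.79 open 0.0425 F [ 0.4 -0.7  0.1] t 37.7 j6 [ 0.4  -0.12  1.86 -0.11  1.28  1.29]
tool z [ 0.1548 -0.054  -0.9865] tilt(along toolx,tooly) deg [4.72 8.12]
[-0.0311,0.0207,-0.0008,-0.066]
[-0.0324,0.0186,-0.0012,-0.066]
[-0.0335,0.0164,-0.0016,-0.066]
[-0.0345,0.0142,-0.0020,-0.066]
[-0.0353,0.0119,-0.0024,-0.066]
[-0.0360,0.0096,-0.0028,-0.066]
[-0.0365,0.0072,-0.0032,-0.066]
[-0.0369,0.0048,-0.0036,-0.066]
[-0.0371,0.0024,-0.0039,-0.066]
[-0.0371,-0.0000,-0.0043,-0.066]
[-0.0370,-0.0024,-0.0046,-0.066]
[-0.0367,-0.0049,-0.0049,-0.066]
--
```

>>> apply_moves([
  [-0.031, 0.02, -0.004, -0.066, 0],
  [-0.0325, 0.0185, -0.002, -0.066, -1],
  [-0.0335, 0.0165, -0.002, -0.066, -1],
  [-0.0345, 0.014, -0.002, -0.066, -1],
  [-0.035, 0.012, -0.002, -0.066, -1],
  [-0.036, 0.0095, -0.003, -0.066, -1],
  [-0.0365, 0.007, -0.003, -0.066, -1],
  [-0.037, 0.005, -0.003, -0.066, -1],
])

```text
t: 38.7
tool_pos: [0.4261, -0.0293, 0.2263]
tool_rot: [2.415, 1.762, 0.177]
contact_force: [1.0, -0.7, -0.2]
opening: -0.0001
```

```bash
python3 - <<'E'
from ll import *
plan([(.383,-.175,.12,-4.5,4)])
E
```

```text
at [ 0.4261 -0.0293  0.2263] yaw -17.8 open -0.0001 F [ 1.  -0.7 -0.2] t 38.7 j6 [-0.24 -0.61  2.16 -0.    1.4   0.07]
tool z [ 0.1809 -0.0489 -0.9823] tilt(along toolx,tooly) deg [ 0.49 10.73]
[-0.0382,-0.0041,0.0259,-0.058]
[-0.0382,-0.0063,0.0255,-0.058]
[-0.0381,-0.0084,0.0251,-0.058]
[-0.0378,-0.0106,0.0247,-0.058]
--
```

>>> apply_moves([
  [-0.038, -0.005, 0.02, -0.058, -1],
  [-0.038, -0.007, 0.02, -0.058, -1],
  [-0.036, -0.009, 0.02, -0.058, -1],
  [-0.018, -0.011, 0.02, -0.058, -1],
  [-0.008, -0.005, 0.01, 0, -1],
  [0, 0, 0, 0, -1],
  [0, 0, 0, 0, -1],
  [0, 0, 0, 0, -1],
])

```text
t: 39.7
tool_pos: [0.3778, -0.1673, 0.1411]
tool_rot: [2.167, 2.015, 0.159]
contact_force: [0.3, -0.8, 0.3]
opening: 0.0001
```

```bash
python3 - <<'E'
from ll import *
from h import *
plan([(.378,-.19,.04,-4.5,5)])
for n in("top","side"):
    p=ctrl.get_image(n); np.savez(n+"20.npz",**{k:p[k] for k in("img","range_z","mtx","eye","attitude")})
    if n=="top": crop(p,(185,165,285,260),7,"pics/t20.png"); crop(p,(300,110,430,270),4.5,"pics/t20b.png")
    else: crop(p,(230,170,305,240),9,"pics/s20.png")
E
```

```text
at [ 0.3778 -0.1673  0.1411] yaw -3.89 open 0.0001 F [ 0.3 -0.8  0.3] t 39.7 j6 [-0.65 -0.61  2.31  0.08  1.25 -0.59]
tool z [ 0.1985 -0.0575 -0.9784] tilt(along toolx,tooly) deg [-2.46 11.58]
[-0.0037,-0.0037,0.0201,0.002]
[-0.0037,-0.0037,0.0201,0.002]
[-0.0037,-0.0037,0.0201,0.002]
[-0.0037,-0.0037,0.0201,0.002]
[-0.0037,-0.0037,0.0201,0.002]
--
```

View pics/t20.png

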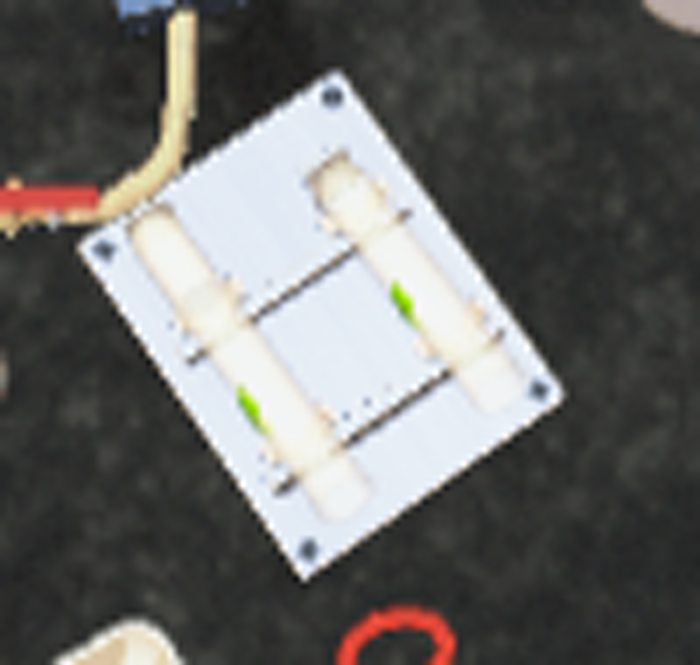

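View pics/t20b.png

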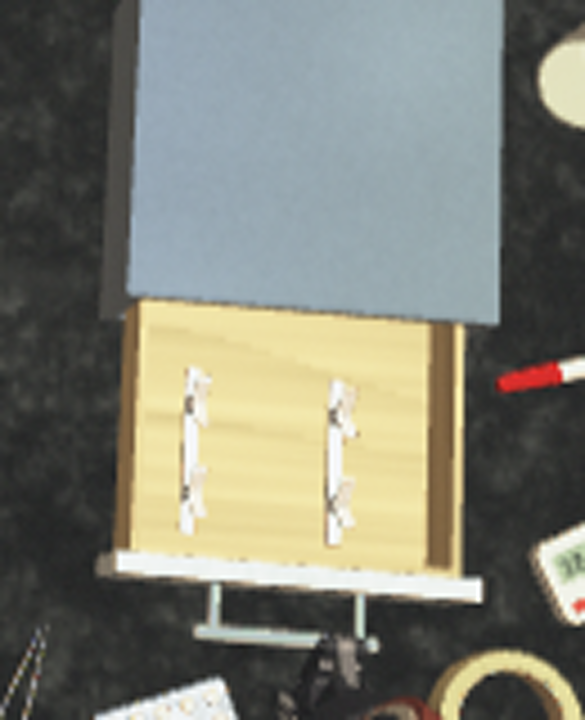

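View pics/s20.png

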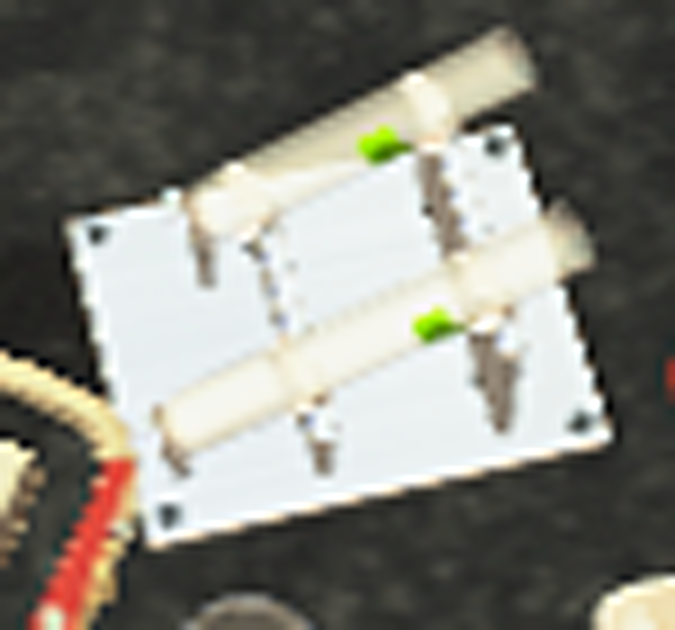

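```bash
python3 - <<'E'
from h import *
t=load("top20.npz"); s=load("side20.npz")
u=np.array([-.8211*.866,-.5707*.866,.5]); n=np.array([.8211*.5,.5707*.5,.866])
L={"short":(np.array([.6172,.2206,.052]),.150),"long":(np.array([.5969,.304,.034]),.185)}
for k,(O,l) in L.items():
    for g in(0,.004,.008):
        M=O+u*(g+l)
        print(k,g,"mouth ctr top",((proj(t,M)-[185,165])*7).round(0)[0],"rim top",((proj(t,M+n*.015)-[185,165])*7).round(0)[0],"| side ctr",((proj(s,M)-[230,170])*9).round(0)[0],"bottom top",((proj(t,O+u*g)-[185,165])*7).round(0)[0],"side",((proj(s,O+u*g)-[230,170])*9).round(0)[0])
    for nm,p in(("t",t),("s",s)):
        w=cloud(p); d=w-O; Y=d[...,:2]@[.5707,-.8211]; A=d@u; H=d@n
        m=(abs(Y)<.012)&(H>.004)&(H<.022)&(A>-.03)&(A<.23)
        a=np.sort(A[m]); print(k,nm,len(a),"A ends",a[:5].round(4),a[-5:].round(4))
        for lo in(.03,.06,.09,.12):
            kk=m&(A>lo)&(A<lo+.03)&(abs(Y)<.006); print("   H",np.median(H[kk]).round(4),end="")
        print()
E
```

```text
short 0 mouth ctr top [497. 388.] rim top [488. 371.] | side ctr [513.  56.] bottom top [326. 169.] side [189. 218.]
short 0.004 mouth ctr top [502. 395.] rim top [493. 377.] | side ctr [521.  52.] bottom top [330. 174.] side [197. 214.]
short 0.008 mouth ctr top [507. 401.] rim top [498. 383.] | side ctr [530.  47.] bottom top [334. 180.] side [206. 209.]
short t 302 A ends [-0.0032 -0.0028 -0.0022 -0.0019 -0.0013] [0.1495 0.1495 0.1496 0.1497 0.1499]
   H 0.0116   H 0.0109   H 0.0113   H 0.0121
short s 211 A ends [-0.0036 -0.0005  0.0013  0.0013  0.0031] [0.1489 0.151  0.1511 0.1513 0.1516]
   H 0.0113   H 0.0102   H 0.0101   H 0.0115
long 0 mouth ctr top [340. 496.] rim top [329. 479.] | side ctr [568. 236.] bottom top [145. 218.] side [160. 431.]
long 0.004 mouth ctr top [344. 502.] rim top [334. 486.] | side ctr [577. 232.] bottom top [149. 224.] side [169. 427.]
long 0.008 mouth ctr top [349. 509.] rim top [338. 493.] | side ctr [587. 227.] bottom top [153. 229.] side [177. 423.]
long t 372 A ends [-0.0043 -0.0025 -0.0022 -0.0021 -0.0019] [0.1839 0.1845 0.1849 0.185  0.1854]
   H 0.0123   H 0.0123   H 0.0124   H 0.0111
long s 295 A ends [-0.0008 -0.0001 -0.     -0.      0.0011] [0.1847 0.1853 0.1858 0.1863 0.1867]
   H 0.0123   H 0.0118   H 0.012   H 0.0108
```

>>> apply_moves([
  [-0.004, -0.004, 0.02, 0, -1],
  [-0.004, -0.004, 0.02, 0, -1],
  [-0.004, -0.004, 0.02, 0, -1],
  [-0.004, -0.004, 0.02, 0, -1],
  [-0.003, -0.003, 0.015, 0, -1],
  [0, 0, 0, 0, -1],
  [0, 0, 0, 0, -1],
  [0, 0, 0, 0, -1],
])

```text
t: 40.8
tool_pos: [0.3807, -0.1908, 0.0473]
tool_rot: [2.156, 2.016, 0.162]
contact_force: [0.0, 0.6, -0.0]
opening: 0.0002
```

```bash
python3 - <<'E'
from ll import *
plan([(.378+.12,-.193-.0096,.042,None,8)])
E
```

```text
at [ 0.3807 -0.1908  0.0473] yaw -3.56 open 0.0002 F [ 0.   0.6 -0. ] t 40.8 j6 [-0.7  -0.43  2.36  0.1   1.01 -0.67]
tool z [ 0.2052 -0.0607 -0.9768] tilt(along toolx,tooly) deg [-2.68 11.96]
[-0.0004,0.0143,0.0037,-0.000]
[-0.0004,0.0143,0.0037,-0.000]
[-0.0004,0.0143,0.0037,-0.000]
[-0.0004,0.0143,0.0037,-0.000]
[-0.0004,0.0143,0.0037,-0.000]
[-0.0004,0.0143,0.0037,-0.000]
[-0.0004,0.0143,0.0037,-0.000]
[-0.0004,0.0143,0.0037,-0.000]
--
```

>>> apply_moves([
  [0, 0.006, 0.008, 0, -1],
  [0, 0.008, 0.002, 0, -1],
  [0, 0.012, 0.0025, 0, -1],
  [0, 0.02, 0.004, 0, -1],
  [0, 0.022, 0.0045, 0, -1],
  [0, 0.022, 0.0045, 0, -1],
  [0, 0.022, 0.0045, 0, -1],
  [0, 0.022, 0.0045, 0, -1],
])

```text
t: 41.8
tool_pos: [0.5247, -0.2019, 0.0407]
tool_rot: [2.155, 2.018, 0.155]
contact_force: [-2.3, -1.0, 1.4]
opening: 0.0
```

```bash
python3 - <<'E'
from ll import *
plan([(.575,-.207,.042,None,4)])
from h import *
p=ctrl.get_image("top"); crop(p,(300,110,430,270),4.5,"pics/t21.png")
E
```

```text
at [ 0.5247 -0.2019  0.0407] yaw -3.46 open 0.0 F [-2.3 -1.   1.4] t 41.8 j6 [-0.52 -0.02  2.04  0.06  0.92 -0.49]
tool z [ 0.2015 -0.063  -0.9775] tilt(along toolx,tooly) deg [-2.84 11.76]
[-0.0004,0.0124,0.0023,-0.000]
[-0.0004,0.0124,0.0023,-0.000]
[-0.0004,0.0124,0.0023,-0.000]
[-0.0004,0.0124,0.0023,-0.000]
--
```

View pics/t21.png

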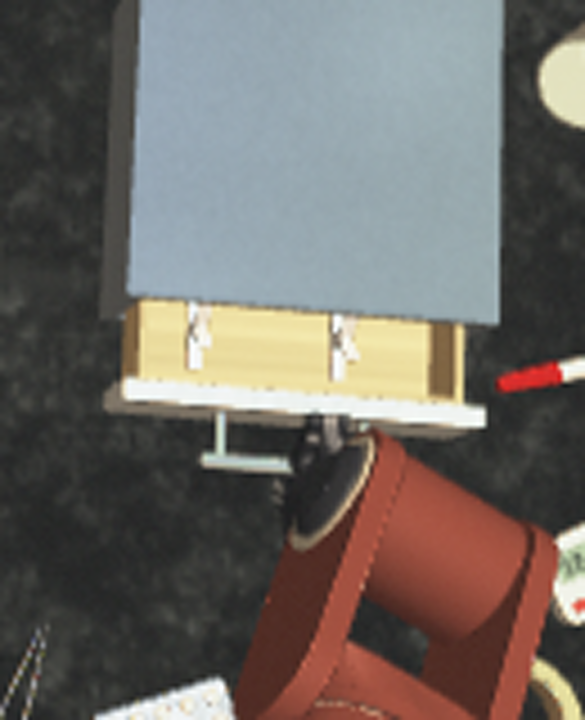

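>>> apply_moves([
  [0, 0.014, 0.003, 0, -1],
  [0, 0.012, 0.0025, 0, -1],
  [0, 0.008, 0.0016, 0, -1],
  [0, 0.005, 0.001, 0, -1],
  [0, 0.004, 0.0008, 0, -1],
  [0, 0.004, 0.0008, 0, -1],
  [0, 0.003, 0.0006, 0, -1],
  [0, 0.003, 0.0006, 0, -1],
])

```text
t: 42.85
tool_pos: [0.5815, -0.2058, 0.0404]
tool_rot: [2.156, 2.022, 0.151]
contact_force: [-14.4, 0.9, 11.1]
opening: 0.0
```

```bash
python3 - <<'E'
from ll import *
plan([(.580,-.207,.042,None,4)])
E
```

```text
at [ 0.5815 -0.2058  0.0404] yaw -3.37 open 0.0 F [-14.4   0.9  11.1] t 42.85 j6 [-0.48  0.1   1.91  0.04  0.92 -0.44]
tool z [ 0.1973 -0.0622 -0.9784] tilt(along toolx,tooly) deg [-2.83 11.51]
[-0.0003,-0.0003,-0.0004,-0.000]
[-0.0003,-0.0003,-0.0004,-0.000]
[-0.0003,-0.0003,-0.0004,-0.000]
[-0.0003,-0.0003,-0.0004,-0.000]
--
```

Reaction force of 14 N at the stop: the drawer is shut. Next I back off, raise the arm and check.

>>> apply_moves([
  [0, -0.006, -0.001, 0, -1],
  [0, -0.015, -0.003, 0, -1],
  [0, -0.025, -0.01, 0, -1],
  [0, -0.025, -0.03, 0, -1],
  [0, -0.02, -0.04, 0, -1],
  [0, -0.02, -0.04, 0, -1],
  [0, -0.01, -0.04, 0, -1],
  [0, 0, 0, 0, -1],
])

```text
t: 43.85
tool_pos: [0.4221, -0.1863, 0.1778]
tool_rot: [2.156, 2.021, 0.154]
contact_force: [-0.3, -0.5, 0.6]
opening: -0.0001
```

```bash
python3 - <<'E'
from ll import *
from h import *
plan([(.42,-.2,.2,None,4)])
for n in("top","side"):
    p=ctrl.get_image(n); np.savez(n+"22.npz",**{k:p[k] for k in("img","range_z","mtx","eye","attitude")})
    cv2.imwrite(f"pics/{n}22.png",p["img"][:,:,::-1])
    print(n,[(np.round(d["uv"],1),round(d["confidence"],2)) for d in ctrl.spot_point(p,"drawer_unit_drawer0_handle")])
t=load("top22.npz"); crop(t,(310,95,420,205),5,"pics/ut22.png")
E
```

```text
at [ 0.4221 -0.1863  0.1778] yaw -3.41 open -0.0001 F [-0.3 -0.5  0.6] t 43.85 j6 [-0.62 -0.48  2.17  0.07  1.26 -0.57]
tool z [ 0.1989 -0.0617 -0.9781] tilt(along toolx,tooly) deg [-2.79 11.6 ]
[-0.0037,0.0008,-0.0053,-0.000]
[-0.0037,0.0008,-0.0053,-0.000]
[-0.0037,0.0008,-0.0053,-0.000]
[-0.0037,0.0008,-0.0053,-0.000]
--
top [(array([364.7, 194.4]), 0.66)]
side [(array([298.4, 107.5]), 0.86)]
```

View pics/ut22.png

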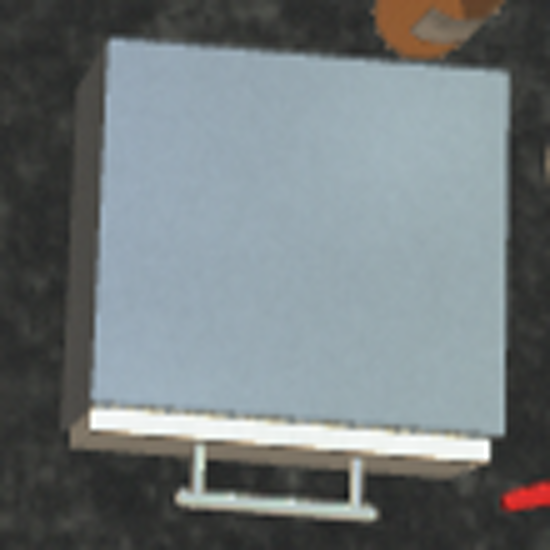

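View pics/side22.png

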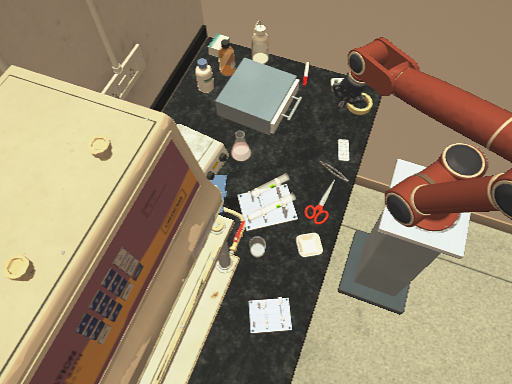

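View pics/top22.png

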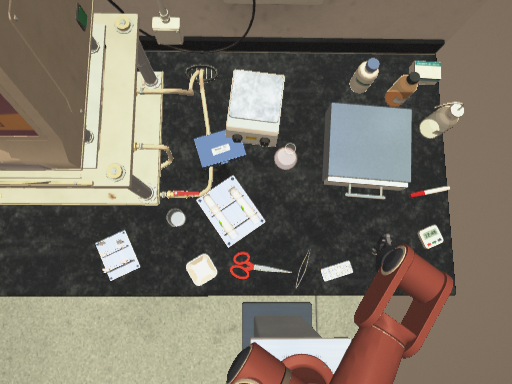

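The drawer crop matches the start picture: bar at crop (277,505), front edge flush. The beaker (177,217) and flask (285,157) are standing in their places, both tubes lie on the larger rack, and the arm touches nothing.

```bash
python3 -c "
from station import ctrl
print(ctrl.finish_job())"
```

```text
the job is handed in; nothing more can be done
None
```

I pulled the drawer out to its stop, laid each tube in its own lane on the larger slant rack, mouth at the raised end, and pushed the drawer shut. I handed the job in at about 44 s of the 72 s allowed.

**Final checks**
- **Tubes:** the depth images taken just before I shut the drawer show both tubes seated in the V's. The mouth ends measure about 150 mm and 185 mm from the toe stops, so each bottom is within roughly 0–2 mm of its stop. Reading the rim pixels by eye gave somewhat larger gaps, up to about 5–7 mm for the long tube. I trusted the depth data.
- **Drawer:** fully out, the rear tube measured 66 mm before the edge of the unit's top, as the description says. After shutting, the drawer picture matches the start picture, and the arm felt about 14 N against the stop.
- **Beaker and flask:** both are standing where they were, and the arm was clear of everything at hand-in.

**What did not go smoothly**
- **Long tube:** its first lowering landed the bottom on top of the toe stop, with about 29 N on the wrist. I backed off, corrected the tube's yaw, seated it and slid it down to the stop.
- **Tool tilt:** the tool's tilt crept up to about 12° over the run, which is what turned the long tube in the grip.

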